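# Arm the truck-seal padlocks at the gatehouse station and put them out for issue

### The arm

A 7-joint arm with a two-finger parallel gripper is mounted at the origin on a cart in front of the work surface, level with it; the furniture and walls round the work are solid. World frame = base frame: x ahead of the robot, y to its left, z up, the work surface at z = 0. Lengths are in m, angles in rad, forces in N, time in s.
With the tool pointing down it reaches from about 0.425 to 0.975 m from the base axis. Payload 16.7 kg.
Tool frame: the origin (TCP) lies on the front face of the gripper's body, between the roots of the fingers; the fingertips stand 73 mm ahead of it and the grasp point (between the pads) lies 54 mm ahead of it; z points along the fingers, y is the line along which they close (so a half turn about z gives the same grasp; the last joint's range is limited). The gripper opens to 85 mm and grips with 20 to 120 N. Pads are 22 mm wide; open, the fingers measure 114 mm over their backs; the gripper's body (76 mm by 85 mm) begins 54 mm behind the grasp point. The pads swing forward as they close: fully open they stand 13 mm farther back than shut.
Start: joints at [1.19, 0.426, 0.074, 1.606, -0.034, 1.111, -0.067], TCP at [0.155, -0.657, 0.304] pointing down, gripper open.
Joint ranges: [-2.85, 2.85], [-0.5, 2.14], [-1.23, 1.37], [0.21, 2.46], [-1.02, 4.16], [0.16, 2.05], [-2.73, 2.73]. Speed limits (rad/s): [1.89, 1.89, 2.39, 2.39, 3.01, 3.01, 3.01].

### API

Orientations are given as a 3x3 rotation matrix whose columns are the frame's x, y, z axes.
In Python, from cell import arm gives the robot as it stands.
- The arm moves only by the shell command python3 -m inch 'ROWS' [OPENING]. ROWS is JSON, a list of rows, each a list of 6 numbers: the shift along the tool's x, y, z in mm, then the turn, a rotation vector about the tool's x, y, z in rad. A call has 1 to 12 rows; each row shifts and turns the commanded pose from where the row before left it, along the tool's axes as they then stand; what a row does not reach is not made up. A row lasts 1/12 s, in which the tool goes at most 41.7 mm and 7.16 degrees, less where a joint would pass 70% of its speed; a pose out of reach is approached as far as the arm can. A call is refused whole if a number of a shift passes 41.7 or a number of a turn 0.125, either way. A call with a gripper value outside its range is refused whole. OPENING is the opening, from 0 (shut) to 1 (fully open), set as the call begins (- or left out, the last holds). The fingers move at their own pace and stop on an object; the grip force is fixed at half the most. Time passes only in rows, so rows that do not move let the fingers close. It gives the time, the measured TCP pose, the force, the opening and the grip force at its end, in the units of the state.
- arm.read_state(): the state, without advancing time (a new reading comes with each control period).
- arm.snapshot(name): name is "scene" or "top"; returns a dict with "img" (384x512x3 uint8, blue, green, red), "depth" (384x512 float32, m along the optical axis (not along the pixel's ray), 0 where there is no reading), "fov_y" (degrees; the focal length in pixels is half the picture's height over the tangent of half this angle, whatever the lens; pixels are square), "cx", "cy" (the principal point, pixels), "origin" and "attitude" of the camera in the world. Camera axes: x right, y up, looking along -z (the intrinsics and any distortion apply to the point x, -y, -z); pixel columns grow to the right and rows downward; lengths in m; the calibration is good to about 2 mm. A picture is of the moment at which its call begins.
- arm.sign_off(): hands the job in; it is judged then, once.
The state is a dict: "clock": time; "joint_pos": joint angles; "dq": joint speeds; "tau": joint torques, N m; "eef_pos": TCP position; "ee_rot": TCP orientation; "wrist_force": force on the tool from outside, world axes, zero at the start; "torque": the same for the moment, N m; "grip_width": finger opening in m; "grasp_force": force on a finger pad.
Only numpy, scipy, OpenCV 4.12 (cv2) and the standard library are available. Lean on these libraries where they do the work, as an engineer would, in place of code of your own. Each camera call takes 0.05 s, during which the arm holds its last target. There are 200 camera calls.

### The job

Swing the arming station's hook fully out and hang every electronic padlock that stands on the counter on it by the shackle; with all of them hanging, put the red supervisor's key into the switch, turn it clockwise to its stop and back home to arm them, draw it out and stand it back in its stand. Only after the key has been drawn out take the padlocks off and put them all in the blue issue tray (standing or lying), then fold the empty hook flat against the panel. Leave the other things on the counter where they are.

Things in the scene. Friction and masses are not known exactly. Their poses are not given: they have to be found in the camera images.
- seal_orange: electronic padlock, orange foot band: black body 46 (own y) x 22 (own x) x 36 mm tall, standing, fixed closed shackle on top (5 mm wire, opening 26 mm wide and high, facing along own x); 67 mm in all, 85-170 g. Origin: centre of underside, z up. Take the body's 46 mm sides 10 mm below the body's top. Some padlocks may be absent (no pose).
- seal_blue: electronic padlock, blue foot band: black body 46 (own y) x 22 (own x) x 36 mm tall, standing, fixed closed shackle on top (5 mm wire, opening 26 mm wide and high, facing along own x); 67 mm in all, 85-170 g. Origin: centre of underside, z up. Take the body's 46 mm sides 10 mm below the body's top. Some padlocks may be absent (no pose).
- seal_green: electronic padlock, green foot band: black body 46 (own y) x 22 (own x) x 36 mm tall, standing, fixed closed shackle on top (5 mm wire, opening 26 mm wide and high, facing along own x); 67 mm in all, 85-170 g. Origin: centre of underside, z up. Take the body's 46 mm sides 10 mm below the body's top. Some padlocks may be absent (no pose).
- shackle_orange (a point): underside of the crown of the orange padlock's shackle, 62 mm above the padlock's underside: the point that rests on the hook's bar; axes as the padlock
- shackle_blue (a point): underside of the crown of the blue padlock's shackle, 62 mm above the padlock's underside: the point that rests on the hook's bar; axes as the padlock
- shackle_green (a point): underside of the crown of the green padlock's shackle, 62 mm above the padlock's underside: the point that rests on the hook's bar; axes as the padlock
- hook (a joint): swing-out hook on the white panel of the arming station: 0 = folded flat along the panel, 1.57 = stop, straight out from the panel. Opens anticlockwise seen from above about the upright axis at point hook_hinge. Stiff hinge: stays where left, about 1 N at the ball moves it.
- hook_hinge (a point): point on the hook's upright hinge axis at the height of the bar's centre line (122 mm above the counter); axes of the station: -x straight out of the panel, +y along the panel in the direction of the folded hook. The panel's face is 12 mm behind it, the panel's top 4 mm above it.
- hook_ball (a point): centre of the red 12 mm ball that ends the hook, 122 mm from the hinge and 5.5 mm above the bar's centre line; bar 7 mm thick, level. Folded, the ball stands 32 mm clear past the panel's side edge, so it can be pinched from above with the fingers in front of and behind it; the ball may turn between the fingers.
- hook_mid (a point): point on the bar's centre line 70 mm from the hinge; own y points along the bar to its ball, z up; turns with the hook. Padlocks hang between 10 and 115 mm from the hinge; three fit at 40, 68 and 96 mm.
- lock (a joint): key switch in the steel top of the station's grey pod: 0 = home, 1.2 = stop; grows as the key is turned clockwise seen from above. The slot leaves the key about 0.16 rad of play, so the key itself turns about 1.36 rad to reach the stop. Stays where it is left (friction 0.05 N m). The key can only be put in and drawn out at home.
- keyhole (a point): centre of the key slot at the top surface of the pod (55 mm above the counter), axes of the station (it does not turn): the slot is 9 mm (x) by 20 mm (y), with bevelled edges
- key: upright key, red bow, 30 g: bit 5.5 (own x) x 16 (own y) x 8 mm at the tip, shank, 20 mm collar with its underside 16 mm above the tip (lands on the pod's top when fully in), bow 9 mm thick (own x), 34 mm wide (own y), 27 to 55 mm above the tip. Origin: tip, z up. Take the bow across its thickness 42 mm above the tip. Half turn about z: same. While turned, the bit is trapped below the slot.
- key_tip (a point): lower end of the key on its axis; same point and axes as key
- stand_mouth (a point): centre of the slot in the top of the key stand, a fixed black block 44 x 44 x 20 mm (top 20 mm above the counter): slot 9 mm (own x) by 20 mm (own y), 16 mm deep, bevelled. The key stands in it with its collar resting on the block, tip 16 mm below this point; axes as the stand.
- issue_tray: loose blue open tray 140 mm (own x) x 170 mm (own y), walls 22 mm high and 4 mm thick, floor 4 mm thick, 0.6 kg. Origin: centre of the underside; z up.
- stamp: rubber stamp with a red knob, 27 x 27 x 76 mm, standing; bystander, to be left where it is
- receipt_book: red receipt book, 160 x 110 x 14 mm; bystander, to be left where it is
- torch: black pocket torch, 27 x 86 x 27 mm, lying; bystander, to be left where it is
- gate_fob: black gate remote, 26 x 64 x 14 mm, lying; bystander, to be left where it is

How it is judged:
By the outcome, as a careful person would: the job done as asked, in the order asked, and still so for the second after the job is handed in, with the robot touching nothing.
Of seal_orange, seal_blue, seal_green only 2 to 3 are there at a start; the rules pass over those that are not, and their reading is None.
At some moment in a run one of issue_tray, seal_orange, seal_blue, seal_green may be knocked a few centimetres aside while the robot is not near it.
It also fails if it takes over 210 s, if anything falls off the work surface, if the arm or the gripper's body presses on something with over 40 N, if the wrist force passes 120 N, or if a joint passes its speed limit or range.

## Working session

There is one attempt and no reset: what is moved stays moved. The work goes in short steps, Python scripts to look and compute and a shell command to move; the robot and the scene stay as the last step left them, time stands still between calls to the robot, and variables do not carry over. Pictures are saved under pics/ and viewed, at most 14 in all, crops included, and the job is handed in when it is done.

```bash
ls; mkdir -p pics; cat > h.py <<'E'
import numpy as np,cv2
from cell import arm
def snap(n,f=None):
    s=arm.snapshot(n)
    if f: cv2.imwrite('pics/'+f,s['img'])
    return s
def ray(s,u,v):
    h=s['img'].shape[0]; f=h/2/np.tan(np.radians(s['fov_y'])/2)
    d=np.array([(u-s['cx'])/f,-(v-s['cy'])/f,-1.0])
    return np.array(s['origin']),np.array(s['attitude'])@d
def onz(s,u,v,z):
    o,d=ray(s,u,v); return o+d*(z-o[2])/d[2]
def pts(s):
    h,w=s['depth'].shape; f=h/2/np.tan(np.radians(s['fov_y'])/2)
    v,u=np.mgrid[0:h,0:w]; D=s['depth']
    P=np.stack([(u-s['cx'])/f*D,-(v-s['cy'])/f*D,-D],-1)
    return P@np.array(s['attitude']).T+np.array(s['origin'])
E
python3 - <<'E'
from h import *
for n in('scene','top'):
    s=snap(n,n+'0.png'); print(n,{k:(np.round(v,4).tolist() if not isinstance(v,str) else v) for k,v in s.items() if k not in('img','depth')})
print(arm.read_state())
E
```

```text
pics
scene {'fov_y': 46.8691, 'cx': 263.2947, 'cy': 191.9784, 'origin': [-0.7534, 0.758, 0.7444], 'attitude': [[-0.4925, 0.333, -0.8041], [-0.8702, -0.2068, 0.4472], [-0.0174, 0.92, 0.3916]]}
top {'fov_y': 48.2163, 'cx': 253.9883, 'cy': 187.2795, 'origin': [0.3744, 0.0459, 1.649], 'attitude': [[-0.0019, 0.9948, -0.1017], [-1.0, -0.001, 0.0091], [0.009, 0.1017, 0.9948]]}
{'clock': 0.1, 'joint_pos': array([ 1.18947535,  0.42671332,  0.07383779,  1.60654372, -0.03409994,
        1.11080107, -0.06710681]), 'dq': array([ 2.52731357e-03, -2.72646108e-03,  5.72755767e-05,  3.21259132e-04,
       -1.05082300e-03, -1.45831787e-03,  1.79280964e-04]), 'tau': array([ 7.14201364e-03, -9.51533175e+01,  3.77046660e+00, -4.64403498e+01,
        1.96075399e-02,  6.55664073e-03,  8.90503679e-05]), 'eef_pos': array([ 0.15500517, -0.65666859,  0.30325054]), 'ee_rot': array([[ 9.73255272e-01,  2.29726030e-01, -3.56351354e-04],
       [ 2.29726291e-01, -9.73254593e-01,  1.15272988e-03],
       [-8.20085330e-05, -1.20376371e-03, -9.99999272e-01]]), 'wrist_force': array([ 0.25656771, -0.35648951,  0.05823071]), 'torque': array([-0.02548838,  0.04206356,  0.02108296]), 'grasp_force': 0.0, 'grip_width': 0.08578990845454199}
```

```bash
python3 -c "
import cv2,numpy as np
cv2.imwrite('pics/both.png',cv2.resize(cv2.imread('pics/top0.png'),(768,576),interpolation=cv2.INTER_CUBIC))"
```

```text
(no output)
```

View pics/both.png

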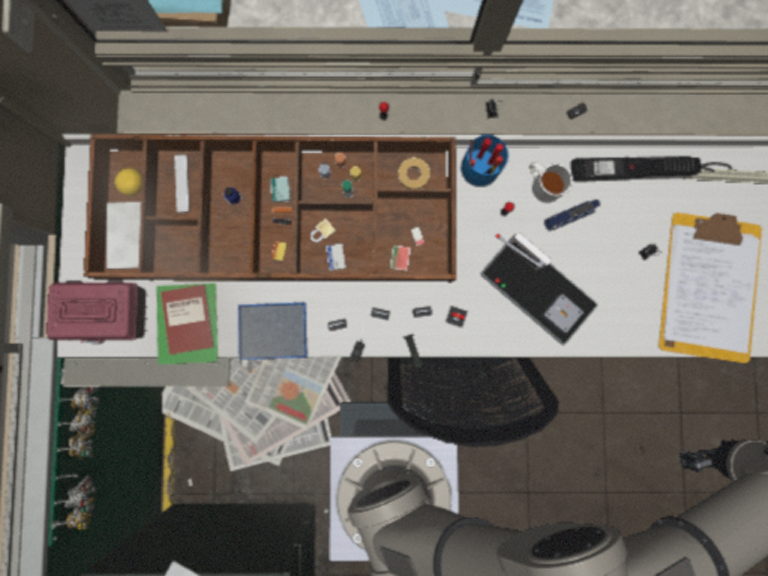

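View pics/scene0.png

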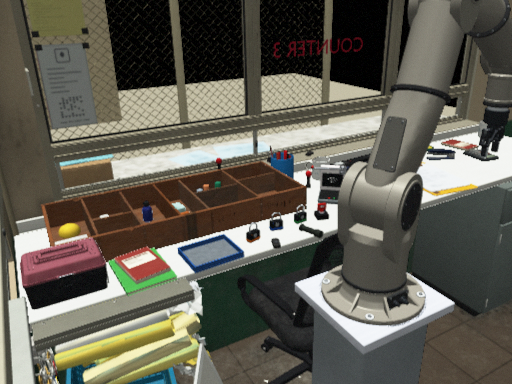

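The top view shows the tray (272,330), three padlocks (337,324), (381,313), (422,311), the key in its stand (457,316), and the station (540,290) with the folded hook's red ball (498,236). Next I zoom in.

```bash
python3 - <<'E'
from h import *
a=cv2.imread('pics/top0.png')[120:245,140:405]; b=cv2.imread('pics/scene0.png')[150:270,170:370]
cv2.imwrite('pics/c1.png',np.vstack([cv2.resize(a,(795,375),interpolation=cv2.INTER_CUBIC)]))
cv2.imwrite('pics/c2.png',cv2.resize(b,(800,480),interpolation=cv2.INTER_CUBIC))
E
```

```text
(no output)
```

View pics/c1.png

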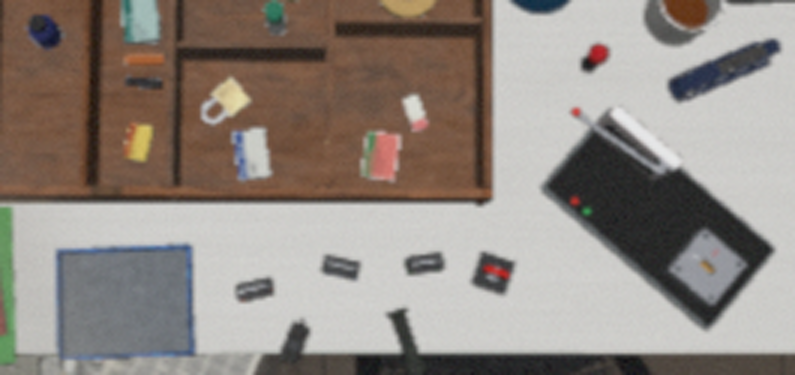

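View pics/c2.png

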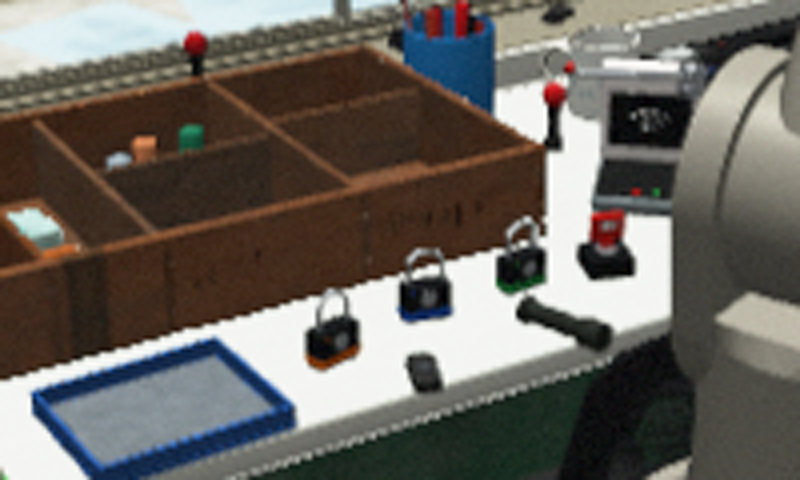

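Padlocks from left to right are orange, blue and green, all present. The panel runs crop (610,112)-(680,165), the ball is at (575,112) and the switch at (708,266). Next I measure these.

```bash
cat > meas.py <<'E'
from h import *
s=snap('top'); im=s['img'].astype(int); P=pts(s)
hsv=cv2.cvtColor(s['img'],cv2.COLOR_BGR2HSV)
b,g,r=im[...,0],im[...,1],im[...,2]
def comps(m,box,z,minA=4,name=''):
    u0,v0,u1,v1=box; mm=np.zeros(m.shape,np.uint8); mm[v0:v1,u0:u1]=m[v0:v1,u0:u1]
    n,l,st,c=cv2.connectedComponentsWithStats(mm)
    for i in range(1,n):
        if st[i,4]<minA: continue
        cs,_=cv2.findContours((l==i).astype(np.uint8),0,2)
        vv,uu=np.nonzero(l==i); W=np.array([onz(s,u,v,z)[:2] for u,v in zip(uu,vv)])
        (c0,sz,a)=cv2.minAreaRect((W*1000).astype(np.float32))
        C=np.cov(W.T) if len(W)>2 else np.eye(2); w,V=np.linalg.eigh(C); mj=V[:,1]
        print(name,'px',c[i].round(1),'A',st[i,4],'mean',W.mean(0).round(4),'rect',np.round(c0,1),np.round(sz,1),round(a,1),'majdir deg',round(np.degrees(np.arctan2(mj[1],mj[0])),1),'zmed',np.median(P[l==i][:,2]).round(3),'zmax',P[l==i][:,2].max().round(3))
dark=(r<85)&(g<85)&(b<85)
E
cat >m0.py <<'E'
from meas import *
red=(r>130)&(g<80)&(b<80)
blue=(b>r+25)
comps(blue,(155,195,210,245),0.022,30,'tray')
comps(dark,(215,195,320,221),0.036,20,'lock')
comps(red,(290,195,320,225),0.059,4,'key')
comps(red,(320,145,345,165),0.1275,2,'ball')
comps((r>90)&(abs(r-b)<25),(360,194,391,224),0.055,40,'pod')
print((P[150:180:3,330:372:3,2]*1000).round().astype(int))
E
python3 m0.py
```

```text
tray px [188.4 216. ] A 206 mean [0.4321 0.2793] rect [415.6 305.6] [139.8 168.4] 2.5 majdir deg 50.3 zmed 0.018 zmax 0.029
lock px [303.3 210.8] A 59 mean [ 0.4502 -0.1543] rect [ 451.3 -156.8] [36.8 37.1] 70.9 majdir deg -175.5 zmed 0.02 zmax 1.649
lock px [280.9 208.6] A 22 mean [ 0.4585 -0.0698] rect [457.3 -70. ] [38.2 10.9] 84.2 majdir deg 91.7 zmed 0.036 zmax 0.039
key px [305.4 210.2] A 16 mean [ 0.4512 -0.1593] rect [ 451.5 -159.4] [26.9  7.1] 71.4 majdir deg 74.3 zmed 0.057 zmax 0.067
pod px [375.4 208.5] A 345 mean [ 0.4576 -0.421 ] rect [ 457.9 -421.2] [70.7 70.7] 49.0 majdir deg 50.1 zmed 0.054 zmax 1.649
pod px [387.  219.3] A 66 mean [ 0.4174 -0.463 ] rect [ 424.  -457.5] [33.5 41.9] 88.0 majdir deg 144.4 zmed 0.001 zmax 0.025
pod px [362.8 220.7] A 41 mean [ 0.4122 -0.3725] rect [ 416.7 -376.8] [29.8 25.9] 89.9 majdir deg 54.4 zmed 0.005 zmax 0.025
[[ -1   5  -3  -3   1  -2 -10  -2   1  -4  -4   5  42  39]
 [  2   4   1  -3   6   2  -9  -2   0   1  -3   5   3   3]
 [127   2  -7  -1  15 127  -5   2   4  -2  -9  -5  -4   0]
 [ -3 118   2  10 114 126 132   4  -2   2  -5  -2  -4   1]
 [  4  -2 122 125  89 106 128 128  -1  -1   3   1   2  -5]
 [  1   4  21  19 123  81 106 130 124 126  -1  -5  -1   0]
 [  1  20  28  21  22 124  76 101 124 123 128   2   2   7]
 [ 20  27  22  24  22  23  39 127  97 114 124 121   1   1]
 [ 18  20  23  24  23  20  20  31 119 104 134 125 117  -1]
 [ 20  28  18  20  22  20  26  21  32 124 127 127   8  -7]]
```

```bash
cat > m1.py <<'E'
from meas import *
# high points in station region
Z=P[...,2]; box=np.zeros(Z.shape,bool); box[148:185,325:372]=1
hi=box&(Z>0.085)&(Z<.14); sat=hsv[...,1]; 
for n,m in(('ball',box&(hsv[...,1]>80)&((hsv[...,0]<12)|(hsv[...,0]>168))&(r>110)&(Z>.1)),('panel',hi&(r>185))):
    vv,uu=np.nonzero(m); zz=.1275 if n=='ball' else .126
    W=np.array([onz(s,u,v,zz)[:2] for u,v in zip(uu,vv)])
    c0,sz,a=cv2.minAreaRect((W*1000).astype(np.float32)); print(n,len(W),W.mean(0).round(4),np.round(c0,1),np.round(sz,1),round(a,1), np.array(cv2.boxPoints((c0,sz,a))).round(0).tolist())
m=hi&(r<=185); vv,uu=np.nonzero(m)
W=np.array([onz(s,u,v,.122)[:2] for u,v in zip(uu,vv)]); print('hook pts',len(W))
d=cv2.fitLine((W*1000).astype(np.float32),cv2.DIST_HUBER,0,.01,.01).ravel(); print(d.round(3)); 
c=(W*1000-d[2:])@d[:2]; print(np.sort(c)[[0,1,-2,-1]], 'ends', d[2:]+d[:2]*c.min(), d[2:]+d[:2]*c.max())
# locks: body points between z .028 and .075
for n,(u0,v0,u1,v1) in dict(o=(214,208,234,224),b=(244,200,264,216),g=(270,200,292,214)).items():
    m=np.zeros(Z.shape,bool); m[v0:v1,u0:u1]=1; m&=(Z>.024)&(Z<.08)
    vv,uu=np.nonzero(m); W=P[m][:,:2]*1000
    c0,sz,a=cv2.minAreaRect(W.astype(np.float32)); w,V=np.linalg.eigh(np.cov(W.T)); 
    print(n,len(W),W.mean(0).round(1),np.round(c0,1),np.round(sz,1),round(a,1),'maj',np.degrees(np.arctan2(V[1,1],V[0,1])).round(1),'sd',np.sqrt(w).round(1))
m=np.zeros(Z.shape,bool); m[200:222,294:316]=1; m&=(Z>.012)&(Z<.03)
vv,uu=np.nonzero(m);W=np.array([onz(s,u,v,.02)[:2] for u,v in zip(uu,vv)])*1000
print('stand',cv2.minAreaRect(W.astype(np.float32)))
E
python3 m1.py
```

```text
ball 6 [ 0.6392 -0.247 ] [ 639.2 -247. ] [3.6 7.4] 88.8 [[635.0, -249.0], [643.0, -249.0], [643.0, -245.0], [636.0, -245.0]]
panel 114 [ 0.6102 -0.327 ] [ 620.2 -311.5] [143.7  31.1] 60.7 [[572.0, -367.0], [599.0, -382.0], [669.0, -256.0], [642.0, -241.0]]
hook pts 184
[ 5.37000e-01  8.43000e-01  5.99011e+02 -3.12144e+02]
[-58.59116557 -57.41242883  78.80637306  80.7084272 ] ends [ 567.52299528 -361.55440312] [ 642.38506341 -244.08080024]
o 73 [429.8 144.5] [429.9 144.7] [22.7 45.6] 13.6 maj 104.2 sd [ 6.5 13.2]
b 73 [458.   35.9] [458.1  36.1] [44.8 22.4] 77.0 maj 76.9 sd [ 6.5 13.1]
g 71 [462.2 -68.9] [462.8 -69.5] [22.  45.8] 8.9 maj 98.4 sd [ 6.5 13.6]
stand ((450.81585693359375, -157.15728759765625), (44.358943939208984, 43.48867416381836), 70.90528106689453)
```

```bash
cat > d.py <<'E'
# usage: d.py x y z a(deg): grasp-point target mm (tool down), tool-x yaw a. prints turn, then shift at new yaw
import sys,numpy as np
from cell import arm
def go(x,y,z,a,off=54):
    st=arm.read_state(); R=np.array(st['ee_rot']); p=np.array(st['eef_pos'])*1000
    a0=np.degrees(np.arctan2(R[1,0],R[0,0])); t=-np.radians((a-a0+180)%360-180); 
    c,s=np.cos(np.radians(a)),np.sin(np.radians(a)); T=np.array([[c,s,0],[s,-c,0],[0,0,-1]])
    d=T.T@(np.array([x,y,z+off])-p)
    print('grasp now',(p-[0,0,off]).round(1),'a',a0.round(2),'tilt',R[:2,2].round(4),'TURN z',t.round(3),'then SHIFT',d.round(1),'F',np.round(st['wrist_force'],1),'w',round(st['grip_width']*1000,1),'gf',round(st['grasp_force'],1),'t',st['clock'])
if __name__=='__main__': go(*map(float,sys.argv[1:]))
E
cat > box.py <<'E'
from meas import *
print('box edge', [(u,[(v,(P[v,u,0]*1000).round(),(P[v,u,2]*1000).round()) for v in range(178,192,2)]) for u in (220,260,290)])
print('box right', [((P[150,u]*1000).round()).tolist() for u in range(294,312,2)])
E
python3 box.py; python3 d.py 639 -248 220 57.5; python3 -m inch '[[0,0,0,0,0,-0.1],[0,0,0,0,0,-0.1],[0,0,0,0,0,-0.1]]' 1
```

```text
box edge [(220, [(178, np.float64(577.0), np.float64(18.0)), (180, np.float64(570.0), np.float64(12.0)), (182, np.float64(563.0), np.float64(3.0)), (184, np.float64(546.0), np.float64(92.0)), (186, np.float64(542.0), np.float64(62.0)), (188, np.float64(540.0), np.float64(4.0)), (190, np.float64(533.0), np.float64(-3.0))]), (260, [(178, np.float64(576.0), np.float64(23.0)), (180, np.float64(572.0), np.float64(-4.0)), (182, np.float64(563.0), np.float64(1.0)), (184, np.float64(545.0), np.float64(98.0)), (186, np.float64(540.0), np.float64(76.0)), (188, np.float64(541.0), np.float64(-10.0)), (190, np.float64(532.0), np.float64(2.0))]), (290, [(178, np.float64(578.0), np.float64(5.0)), (180, np.float64(571.0), np.float64(3.0)), (182, np.float64(563.0), np.float64(5.0)), (184, np.float64(545.0), np.float64(98.0)), (186, np.float64(540.0), np.float64(74.0)), (188, np.float64(540.0), np.float64(-0.0)), (190, np.float64(532.0), np.float64(3.0))])]
box right [[687.0, -125.0, 9.0], [689.0, -133.0, -0.0], [684.0, -138.0, 26.0], [672.0, -138.0, 89.0], [671.0, -145.0, 95.0], [689.0, -165.0, 1.0], [689.0, -173.0, -2.0], [689.0, -180.0, -1.0], [690.0, -189.0, -7.0]]
grasp now [ 155.  -656.8  249.6] a 13.28 tilt [-0.0001  0.0006] TURN z -0.772 then SHIFT [604.8 188.5  29.6] F [ 0.6  0.5 -0.3] w 85.6 gf 0.0 t 0.25
clock: 0.5
eef_pos: [0.1551, -0.6568, 0.3037]
ee_rot: [[0.859, 0.511, -0.0], [0.511, -0.859, 0.0], [0.0, -0.0, -1.0]]
wrist_force: [-0.3, 0.7, 0.3]
grip_width: 0.0854
grasp_force: 0.0
```

```bash
python3 -m inch '[[0,0,0,0,0,-0.118],[0,0,0,0,0,-0.118],[0,0,0,0,0,-0.118],[0,0,0,0,0,-0.118],[30,9,0,0,0,0],[30,9,0,0,0,0],[30,9,0,0,0,0],[30,9,0,0,0,0],[30,9,0,0,0,0],[30,9,0,0,0,0],[30,9,0,0,0,0],[30,9,0,0,0,0]]' 0.6 >/dev/null
python3 -m inch '[[30,9,2,0,0,0],[30,9,2,0,0,0],[30,9,2,0,0,0],[30,9,2,0,0,0],[30,9,2,0,0,0],[30,9,2,0,0,0],[30,9,2,0,0,0],[30,9,2,0,0,0],[30,9,2,0,0,0],[30,9,2,0,0,0],[30,9,2,0,0,0],[0,0,0,0,0,0]]'; python3 d.py 639 -248 130 57.5
```

```text
clock: 2.5
eef_pos: [0.6096, -0.2619, 0.2813]
ee_rot: [[0.531, 0.847, 0.001], [0.847, -0.531, 0.003], [0.003, -0.0, -1.0]]
wrist_force: [-0.4, 0.2, -0.2]
grip_width: 0.0511
grasp_force: 0.0
grasp now [ 609.6 -261.9  227.3] a 57.9 tilt [0.0014 0.003 ] TURN z 0.007 then SHIFT [27.5 17.3 97.3] F [-0.4  0.2 -0.2] w 51.1 gf 0.0 t 2.5
```

```bash
python3 -m inch '[[14,8,0,0,0,0.007],[13.5,9,0,0,0,0],[0,0,20,0,0,0],[0,0,20,0,0,0],[0,0,20,0,0,0],[0,0,20,0,0,0],[0,0,16,0,0,0],[0,0,0,0,0,0]]' 
python3 -m inch '[[0,0,0,0,0,0],[0,0,0,0,0,0],[0,0,0,0,0,0],[0,0,0,0,0,0],[0,0,0,0,0,0],[0,0,0,0,0,0]]' 0.22; python3 d.py 639 -248 130 57.5
python3 - <<'E'
from h import *
s=snap('scene'); cv2.imwrite('pics/hk.png',cv2.resize(s['img'][130:230,260:400],(700,500),interpolation=2))
E
```

```text
clock: 3.17
eef_pos: [0.6331, -0.2536, 0.1823]
ee_rot: [[0.543, 0.84, -0.005], [0.84, -0.543, 0.002], [-0.001, -0.005, -1.0]]
wrist_force: [-0.1, -0.2, -0.7]
grip_width: 0.0512
grasp_force: 0.0
clock: 3.67
eef_pos: [0.6348, -0.2541, 0.1865]
ee_rot: [[0.543, 0.84, 0.001], [0.84, -0.543, -0.0], [0.0, 0.001, -1.0]]
wrist_force: [-0.7, -0.8, 0.5]
grip_width: 0.0193
grasp_force: 0.0
grasp now [ 634.8 -254.1  132.5] a 57.11 tilt [ 0.0008 -0.0003] TURN z -0.007 then SHIFT [7.4 0.3 2.5] F [-0.7 -0.8  0.5] w 19.3 gf 0.0 t 3.6667
```

View pics/hk.png

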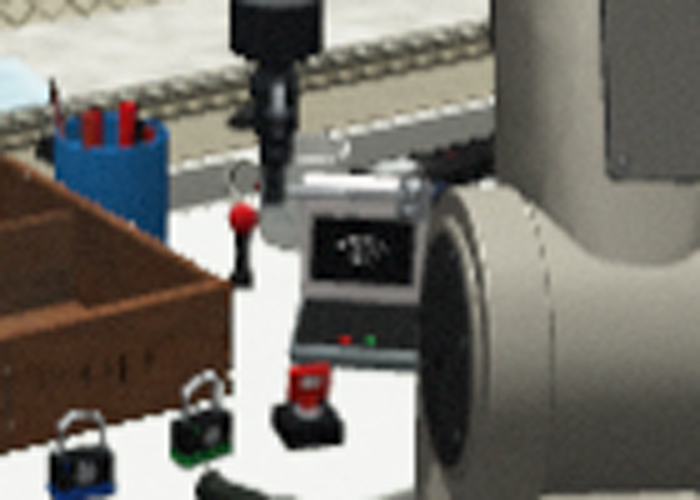

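The fingers stand around the hook's end at (275,170) in the crop. I centre them and swing the hook out.

```bash
python3 -m inch '[[7,0,2.5,0,0,-0.007],[-0.2,-7.3,0,0,0,-0.06],[-0.2,-7.3,0,0,0,-0.06],[-0.2,-7.3,0,0,0,-0.06],[-0.2,-7.3,0,0,0,-0.06],[-0.2,-7.3,0,0,0,-0.06],[-0.2,-7.3,0,0,0,-0.06],[-0.2,-7.3,0,0,0,-0.06],[-0.2,-7.3,0,0,0,-0.06],[0,0,0,0,0,0]]'
python3 d.py 594 -229 130 85
python3 - <<'E'
from h import *
s=snap('scene'); cv2.imwrite('pics/hk2.png',cv2.resize(s['img'][130:230,260:400],(700,500),interpolation=2))
E
```

```text
clock: 4.55
eef_pos: [0.583, -0.2289, 0.1834]
ee_rot: [[0.083, 0.997, -0.0], [0.997, -0.083, 0.0], [0.0, -0.0, -1.0]]
wrist_force: [-0.1, -1.4, -0.1]
grip_width: 0.0187
grasp_force: 0.0
grasp now [ 583.  -228.9  129.4] a 85.22 tilt [-0.0004  0.0003] TURN z 0.004 then SHIFT [ 0.8 11.  -0.6] F [-0.1 -1.4 -0.1] w 18.7 gf 0.0 t 4.55
```

View pics/hk2.png

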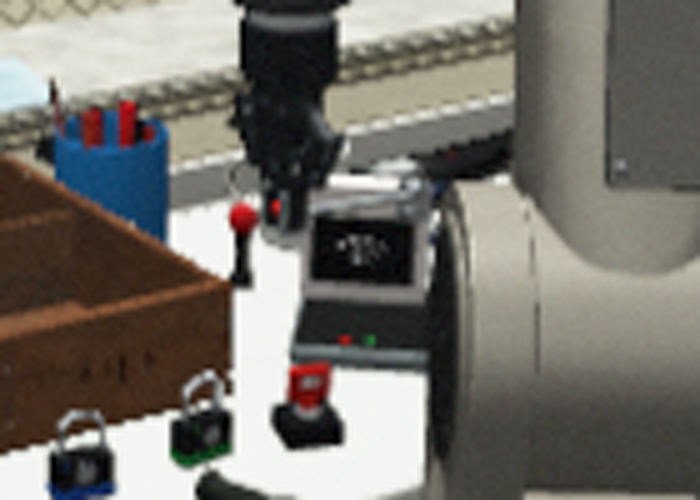

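The red ball at (275,208) sits between the fingers and the bar is following. I continue to the stop.

```bash
python3 -m inch '[[-0.2,-7.3,0,0,0,-0.06],[-0.2,-7.3,0,0,0,-0.06],[-0.2,-7.3,0,0,0,-0.06],[-0.2,-7.3,0,0,0,-0.06],[-0.2,-7.3,0,0,0,-0.06],[-0.2,-7.3,0,0,0,-0.06],[-0.2,-7.3,0,0,0,-0.06],[-0.2,-7.3,0,0,0,-0.06],[-0.2,-7.3,0,0,0,-0.06],[0,0,0,0,0,0]]' | grep force
python3 -m inch '[[-0.2,-7.3,0,0,0,-0.06],[-0.2,-7.3,0,0,0,-0.06],[-0.2,-7.3,0,0,0,-0.06],[-0.2,-7.3,0,0,0,-0.06],[-0.2,-7.3,0,0,0,-0.06],[-0.2,-7.3,0,0,0,-0.06],[-0.2,-7.3,0,0,0,-0.06],[-0.2,-7.3,0,0,0,-0.06],[-0.2,-7.3,0,0,0,-0.06],[0,-4,0,0,0,0],[0,0,0,0,0,0]]'
python3 d.py 471 -285 130 147.5
```

```text
wrist_force: [0.2, -0.2, -0.1]
grasp_force: 0.0
clock: 6.35
eef_pos: [0.4772, -0.277, 0.1843]
ee_rot: [[-0.841, 0.541, 0.013], [0.541, 0.841, 0.012], [-0.005, 0.017, -1.0]]
wrist_force: [43.0, 55.2, -16.1]
grip_width: 0.0188
grasp_force: 34.8
grasp now [ 477.2 -277.   130.3] a 147.24 tilt [0.0135 0.0115] TURN z -0.005 then SHIFT [  0.9 -10.    0.3] F [ 43.   55.2 -16.1] w 18.8 gf 34.8 t 6.35
```

```bash
python3 -m inch '[[0,5,0,0,0,0],[0,4,0,0,0,0],[0,0,0,0,0,0]]'; python3 -m inch '[[0,0,20,0,0,0]]' >/dev/null & sleep 0; wait; python3 d.py 471 -285 130 147.5
```

```text
clock: 6.6
eef_pos: [0.4786, -0.2749, 0.184]
ee_rot: [[-0.838, 0.545, 0.007], [0.545, 0.838, 0.004], [-0.003, 0.007, -1.0]]
wrist_force: [22.8, 23.8, -8.0]
grip_width: 0.019
grasp_force: 16.5
grasp now [ 480.4 -275.8  113.5] a 146.93 tilt [0.0112 0.0012] TURN z -0.01 then SHIFT [  3.  -12.8 -16.5] F [5.3 1.8 3.7] w 19.0 gf 0.0 t 6.6833
```

```bash
python3 -m inch '[[0,1,0,0,0,0],[0,0,-20,0,0,0],[0,0,-30,0,0,0],[0,0,-30,0,0,0],[0,0,-30,0,0,0],[0,0,-30,0,0,0],[0,30,-30,0,0,0.1],[0,40,0,0,0,0.1],[0,40,0,0,0,0.1],[0,40,0,0,0,0.1],[0,40,0,0,0,0.1],[0,0,0,0,0,0]]' 1; python3 d.py 400 -100 250 0; cat > m2.py <<'E'
from meas import *
Z=P[...,2]
vv,uu=np.nonzero((hsv[...,1]>80)&((hsv[...,0]<12)|(hsv[...,0]>168))&(r>110)&(Z>.1)&(Z<.15)&(P[...,1]<-.15)&(P[...,1]>-.5)&(P[...,0]<.7))
W=np.array([onz(s,u,v,.1275)[:2] for u,v in zip(uu,vv)]); print('ball',len(W),W.mean(0).round(4) if len(W) else '')
m=(Z>.1)&(Z<.14)&(P[...,1]<-.2)&(P[...,1]>-.42)&(P[...,0]<.6)&(P[...,0]>.42)
st=np.array([573.6,-350.5]); ax=np.array([-.843,.537]); vv,uu=np.nonzero(m)
W=np.array([onz(s,u,v,.122)[:2] for u,v in zip(uu,vv)])*1000; q=(W-st)@ax; pr=(W-st)@np.array([.537,.843])
k=(q>15)&(abs(pr)<25); W=W[k]; print('bar',len(W)); d=cv2.fitLine(W.astype(np.float32),cv2.DIST_HUBER,0,.01,.01).ravel(); print(d.round(3),'deg',np.degrees(np.arctan2(-d[1],-d[0])) ,'q',q[k].min(),q[k].max(),'perp mean',pr[k].mean())
E
cat > locks.py <<'E'
from meas import *
Z=P[...,2]; S=hsv[...,1]
m=((Z>.024)&(Z<.08)&(P[...,0]>.36)&(P[...,0]<.52)&(P[...,1]>-.13)&(P[...,1]<.36)&(b<r+25)).astype(np.uint8)
n,l,st,c=cv2.connectedComponentsWithStats(m,connectivity=8)
for i in range(1,n):
    if st[i,4]<20: continue
    W=P[l==i][:,:2]*1000; c0,sz,a=cv2.minAreaRect(W.astype(np.float32)); w,V=np.linalg.eigh(np.cov(W.T)); mj=V[:,1]*np.sign(V[1,1])
    print('px',c[i].round(),len(W),'mean',W.mean(0).round(1),'rect',np.round(c0,1),np.round(sz,1),'own yaw',(np.degrees(np.arctan2(mj[1],mj[0]))-90).round(1),'z95',np.percentile(P[l==i][:,2],[50,95]).round(3))
comps(b>r+25,(140,185,230,250),0.022,30,'tray')
E
python3 m2.py; python3 locks.py
```

```text
clock: 7.68
eef_pos: [0.6124, -0.1394, 0.3331]
ee_rot: [[-0.469, 0.883, 0.003], [0.883, 0.469, 0.004], [0.002, 0.004, -1.0]]
wrist_force: [-2.1, 0.6, 1.0]
grip_width: 0.0853
grasp_force: 0.0
grasp now [ 612.4 -139.4  279.1] a 117.99 tilt [0.0027 0.0037] TURN z 2.059 then SHIFT [-212.4  -39.4   29.1] F [-2.1  0.6  1. ] w 85.3 gf 0.0 t 7.6833
ball 0 
bar 2
[ 1.00000e-03  1.00000e+00  5.60081e+02 -3.40011e+02] deg -90.070015 q 16.06360685887422 17.994604760497733 perp mean 1.5822177578082002
px [253. 209.] 72 mean [457.9  35.7] rect [458.3  36.2] [44.7 22.9] own yaw -13.2 z95 [0.037 0.067]
px [281. 208.] 72 mean [462.2 -69.3] rect [463.  -69.8] [21.8 46.5] own yaw 9.2 z95 [0.037 0.066]
px [224. 216.] 75 mean [429.6 144.1] rect [429.9 144.3] [22.5 45.5] own yaw 12.6 z95 [0.037 0.066]
tray px [188.4 215.3] A 199 mean [0.4347 0.2795] rect [416.4 305.2] [137.7 169.1] 1.2 majdir deg 52.4 zmed 0.018 zmax 0.029
```

```bash
python3 -m inch '[[0,0,0,0,0,0.12],[0,0,0,0,0,0.12],[0,0,0,0,0,0.12],[0,0,0,0,0,0.12],[0,0,0,0,0,0.12],[0,0,0,0,0,0.12],[0,0,0,0,0,0.12],[0,0,0,0,0,0.12],[0,0,0,0,0,0.12],[0,0,0,0,0,0.12],[0,0,0,0,0,0.12],[0,0,0,0,0,0.12]]' >/dev/null;python3 -m inch '[[0,0,0,0,0,0.12],[0,0,0,0,0,0.12],[0,0,0,0,0,0.12],[0,0,0,0,0,0.1],[-34,-10,30,0,0,0],[-34,-10,30,0,0,0],[-34,-10,30,0,0,0],[-34,-10,10,0,0,0],[0,0,0,0,0,0],[0,0,0,0,0,0]]'; python3 d.py 462.5 -69.6 26 9;python3 m2.py;  python3 d.py 462.5 -69.6 26 9
```

```text
clock: 9.62
eef_pos: [0.4755, -0.1317, 0.242]
ee_rot: [[0.987, 0.16, -0.001], [0.16, -0.987, -0.0], [-0.001, 0.0, -1.0]]
wrist_force: [1.0, -0.1, 0.8]
grip_width: 0.0854
grasp_force: 0.0
grasp now [ 475.5 -131.7  188. ] a 9.21 tilt [-0.0012 -0.0005] TURN z 0.004 then SHIFT [ -3.1 -63.4 162. ] F [ 1.  -0.1  0.8] w 85.4 gf 0.0 t 9.6167
ball 0 
bar 48
[   0.752   -0.659  528.436 -309.797] deg 138.77649 q 16.06360685887422 102.39594606523926 perp mean 10.089364780945221
grasp now [ 477.2 -131.7  188.7] a 9.24 tilt [ 0.0009 -0.0005] TURN z 0.004 then SHIFT [ -4.8 -63.6 162.7] F [ 1.1 -0.1  0.7] w 85.7 gf 0.0 t 9.6667
```

```bash
python3 - <<'E'
from h import *
s=snap('top'); cv2.imwrite('pics/hk3.png',cv2.resize(s['img'][140:230,270:410],(784,504),interpolation=2))
E
```

```text
(no output)
```

View pics/hk3.png

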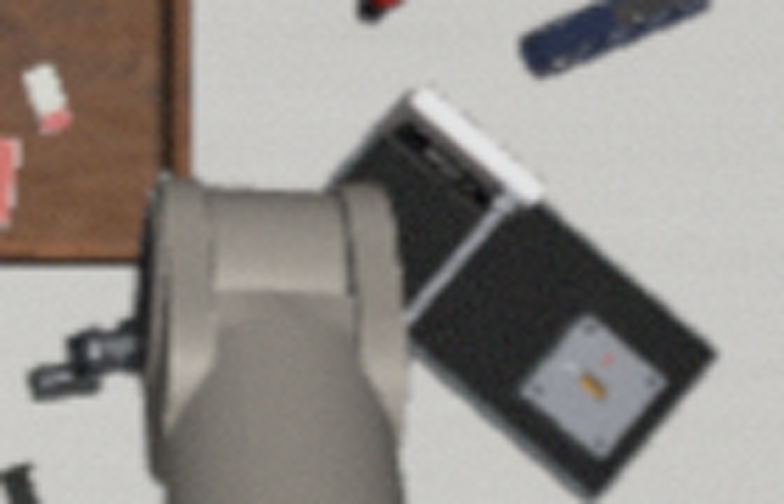

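The hook stands straight out (crop (500,200)-(410,325)) and matches the station's true yaw of about -41°. I pick the green padlock next.

```bash
python3 -m inch '[[-2,-32,0,0,0,0.004],[-2.5,-31.5,0,0,0,0],[0,0,30,0,0,0],[0,0,30,0,0,0],[0,0,30,0,0,0],[0,0,0,0,0,0],[0,0,0,0,0,0]]' >/dev/null; python3 d.py 462.5 -69.6 26 9
```

```text
grasp now [463.1 -68.8  97.9] a 9.16 tilt [-0.002   0.0008] TURN z 0.003 then SHIFT [-0.7  0.7 71.9] F [-0.2  1.4  1. ] w 85.7 gf 0.0 t 10.3
```

```bash
python3 -m inch '[[-0.5,0.5,24,0,0,0],[0,0,24,0,0,0],[0,0,22,0,0,0],[0,0,0,0,0,0]]' >/dev/null; python3 -m inch '[[0,0,0,0,0,0],[0,0,0,0,0,0],[0,0,0,0,0,0],[0,0,0,0,0,0],[0,0,0,0,0,0],[0,0,0,0,0,0],[0,0,0,0,0,0],[0,0,0,0,0,0]]' 0; python3 d.py 462.5 -69.6 26 9
```

```text
clock: 11.3
eef_pos: [0.4635, -0.0698, 0.0841]
ee_rot: [[0.987, 0.159, 0.003], [0.159, -0.987, -0.001], [0.003, 0.001, -1.0]]
wrist_force: [-3.2, -0.6, 19.4]
grip_width: 0.045
grasp_force: 58.5
grasp now [463.5 -69.8  30.1] a 9.15 tilt [ 0.003  -0.0008] TURN z 0.003 then SHIFT [-0.9 -0.3  4.1] F [-3.2 -0.6 19.4] w 45.0 gf 58.5 t 11.3
```

```bash
python3 -m inch '[[0,0,-15,0,0,0],[0,0,-25,0,0,0],[0,-20,-30,0,0,0.1],[0,-30,-30,0,0,0.1],[0,-30,-30,0,0,0.1],[0,-30,0,0,0,0.1],[0,0,0,0,0,0],[0,0,0,0,0,0]]'; cat > m2.py <<'E'
from meas import *
Z=P[...,2]
ax=np.array([-np.cos(np.radians(41)),np.sin(np.radians(41))]); nx=np.array([ax[1],-ax[0]]); st=np.array([573.5,-350.4])
m=(Z>.1)&(Z<.14)&(P[...,1]<-.2)&(P[...,1]>-.42)&(P[...,0]<.6)&(P[...,0]>.42)
vv,uu=np.nonzero(m)
W=np.array([onz(s,u,v,.122)[:2] for u,v in zip(uu,vv)])*1000; q=(W-st)@ax; pr=(W-st)@nx
k=(q>15)&(abs(pr)<20); W=W[k]; q=q[k];pr=pr[k]
f=np.polyfit(q,pr,1); print('bar',len(W),'q range',np.sort(q)[[0,1,-2,-1]].round(1),'perp=',f.round(4),'spread',np.std(pr-np.polyval(f,q)).round(2),'angle',139-np.degrees(np.arctan(f[0])))
red=(hsv[...,1]>70)&((hsv[...,0]<12)|(hsv[...,0]>168))&(r>90)
for u,v in zip(*np.nonzero((m&red).T)): w=onz(s,u,v,.1275)[:2]*1000; print('redpx',u,v,w.round(1),'q',((w-st)@ax).round(1),((w-st)@nx).round(1))
E
python3 m2.py
```

```text
clock: 11.97
eef_pos: [0.463, 0.0405, 0.2126]
ee_rot: [[0.972, -0.235, 0.003], [-0.235, -0.972, 0.0], [0.002, -0.001, -1.0]]
wrist_force: [0.5, -1.4, -2.2]
grip_width: 0.045
grasp_force: 63.3
bar 68 q range [ 15.3  15.8 131.7 134. ] perp= [0.0011 0.9853] spread 2.11 angle 138.9351864981258
redpx 337 201 [ 480.6 -263.4] q 127.2 4.7
redpx 337 202 [ 477.  -263.3] q 129.9 2.4
redpx 337 203 [ 473.5 -263.2] q 132.7 0.2
redpx 338 201 [ 480.6 -267. ] q 124.8 2.0
redpx 338 202 [ 477.  -266.9] q 127.6 -0.3
redpx 338 203 [ 473.5 -266.8] q 130.3 -2.5
```

```bash
python3 d.py 456 -247 158 -41
```

```text
grasp now [462.7  39.2 158. ] a -13.62 tilt [ 0.0012 -0.0001] TURN z 0.478 then SHIFT [182.7 220.4  -0. ] F [ 0.8 -0.8 -2. ] w 45.2 gf 63.3 t 12.0167
```

```bash
python3 -m inch '[[0,0,0,0,0,0.12],[0,0,0,0,0,0.12],[0,0,0,0,0,0.12],[0,0,0,0,0,0.118],[26,31.5,0,0,0,0],[26,31.5,0,0,0,0],[26,31.5,0,0,0,0],[26,31.5,0,0,0,0],[26,31.5,0,0,0,0],[26,31.5,0,0,0,0],[26.7,31.4,0,0,0,0],[0,0,0,0,0,0]]' >/dev/null; python3 -m inch '[[0,0,0,0,0,0],[0,0,0,0,0,0]]' >/dev/null; python3 d.py 456 -247 108 -41
```

```text
grasp now [ 454.6 -247.9  156.8] a -41.19 tilt [-0.0007  0.0006] TURN z -0.003 then SHIFT [ 0.5 -1.6 48.8] F [-0.1  1.5 -1.4] w 44.5 gf 63.3 t 13.1833
```

```bash
python3 -m inch '[[0.5,-1.6,24,0,0,-0.003],[0,0,24.5,0,0,0],[0,0,0,0,0,0],[0,0,0,0,0,0]]' >/dev/null; python3 d.py 539.1 -319.2 108 -41
python3 - <<'E'
from h import *
s=snap('scene'); cv2.imwrite('pics/th.png',cv2.resize(s['img'][130:240,250:390],(784,616)[:2],interpolation=2)[:600])
E
```

```text
grasp now [ 456.2 -245.4  108.1] a -40.86 tilt [-0.0024  0.0014] TURN z 0.002 then SHIFT [1.11e+02 1.40e+00 1.00e-01] F [ 0.4  0.1 -2.4] w 44.7 gf 63.1 t 13.5167
```

View pics/th.png

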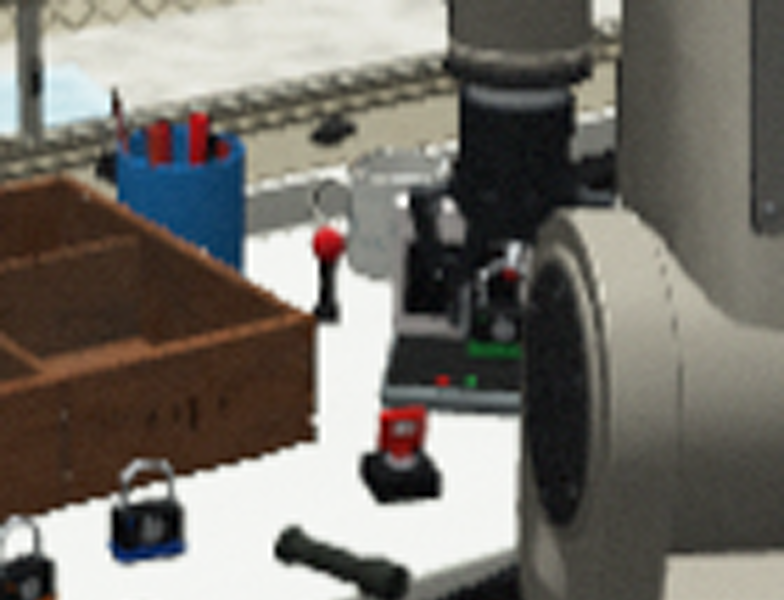

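The red ball shows through the held green padlock's shackle at (510,272). I thread it.

```bash
python3 -m inch '[[12,1.4,0,0,0,0.002],[14,0,0,0,0,0],[14,0,0,0,0,0],[0,0,0,0,0,0]]' | grep force; python3 -m inch '[[14,0,0,0,0,0],[14,0,0,0,0,0],[14,0,0,0,0,0],[14,0,0,0,0,0],[15,0,0,0,0,0],[0,0,0,0,0,0],[0,0,0,0,0,0]]' |grep force; python3 d.py 539.1 -319.2 93.5 -41
```

```text
wrist_force: [-0.4, 0.3, -2.1]
grasp_force: 63.2
wrist_force: [-0.9, 0.9, -1.1]
grasp_force: 63.2
grasp now [ 540.1 -320.9  109.4] a -41.09 tilt [ 0.0011 -0.0004] TURN z -0.002 then SHIFT [-1.9 -0.6 15.9] F [-0.9  0.9 -1.1] w 45.0 gf 63.2 t 14.4833
```

```bash
python3 -m inch '[[-2,0,8,0,0,0],[0,0,7,0,0,0],[0,0,1,0,0,0],[0,0,0,0,0,0],[0,0,0,0,0,0]]' | grep -E "eef|force"; python3 -m inch '[[0,0,1,0,0,0],[0,0,0,0,0,0]]' | grep -E "eef|force"
```

```text
eef_pos: [0.5378, -0.3187, 0.1467]
wrist_force: [-2.4, 2.0, 9.0]
grasp_force: 64.8
eef_pos: [0.538, -0.3188, 0.1464]
wrist_force: [-4.8, 3.2, 17.7]
grasp_force: 65.9
```

Contact on the bar is felt, so I release and go for the blue padlock.

```bash
python3 -m inch '[[0,0,0,0,0,0],[0,0,0,0,0,0],[0,0,0,0,0,0],[0,0,0,0,0,0],[0,0,0,0,0,0]]' 0.9 | grep -E "eef|width"; python3 -m inch '[[0,0,-20,0,0,0],[0,0,-30,0,0,0],[0,0,-30,0,0,0],[-20,-26,-20,0,0,0],[-25,-30,0,0,0,0],[-25,-30,0,0,0,0],[-25,-30,0,0,0,0],[-25,-30,0,0,0,0],[-25,-30,0,0,0,0],[-25,-30,0,0,0,-0.12],[-10,-30,0,0,0,-0.12],[0,0,0,0,0,-0.12]]' >/dev/null; python3 -m inch '[[0,0,0,0,0,-0.12],[0,0,0,0,0,0]]'>/dev/null; python3 locks.py; python3 d.py 458 35.8 98 -13
```

```text
eef_pos: [0.5379, -0.319, 0.1453]
grip_width: 0.0772
px [253. 209.] 72 mean [457.9  36.2] rect [458.1  36.4] [44.1 22.7] own yaw -14.4 z95 [0.037 0.067]
px [224. 216.] 74 mean [429.6 144.1] rect [429.9 144.6] [22.3 45.6] own yaw 12.6 z95 [0.037 0.064]
tray px [188.6 215.6] A 200 mean [0.4334 0.2784] rect [416.7 305.3] [136.7 170.4] 0.6 majdir deg 52.0 zmed 0.018 zmax 1.649
grasp now [553.7 -21.7 191.4] a -13.67 tilt [-0.0002  0.0002] TURN z -0.012 then SHIFT [-106.2  -34.5   93.4] F [-0.2 -0.9  0.3] w 76.9 gf 0.0 t 16.7
```

```bash
python3 -m inch '[[-35,-11.5,0,0,0,-0.012],[-35,-11.5,0,0,0,0],[-36.2,-11.5,0,0,0,0],[0,0,30,0,0,0],[0,0,30,0,0,0],[0,0,30,0,0,0],[0,0,0,0,0,0],[0,0,0,0,0,0]]' >/dev/null; python3 d.py 458 36 31 -13.7
```

```text
grasp now [457.6  35.7 101.2] a -13.09 tilt [-0.003  -0.0002] TURN z 0.011 then SHIFT [ 0.3 -0.4 70.2] F [0.2 0.5 1.4] w 76.8 gf 0.0 t 17.3667
```

```bash
python3 -m inch '[[0,0,24,0,0,0],[0,0,24,0,0,0],[0,0,20,0,0,0],[0,0,0,0,0,0],[0,0,0,0,0,0]]' |grep -E "eef|force"; python3 d.py 458 36 31 -13.7
```

```text
eef_pos: [0.4588, 0.0359, 0.0886]
wrist_force: [0.3, -0.2, 0.8]
grasp_force: 0.0
grasp now [458.8  35.9  34.6] a -12.97 tilt [-0.     -0.0002] TURN z 0.013 then SHIFT [-0.7  0.1  3.6] F [ 0.3 -0.2  0.8] w 77.2 gf 0.0 t 17.7833
```

```bash
python3 -m inch '[[-0.5,0,3,0,0,0],[0,0,0,0,0,0]]' >/dev/null; python3 -m inch '[[0,0,0,0,0,0],[0,0,0,0,0,0],[0,0,0,0,0,0],[0,0,0,0,0,0],[0,0,0,0,0,0],[0,0,0,0,0,0],[0,0,0,0,0,0]]' 0|grep -E "eef|force|width";  python3 -m inch '[[0,0,-15,0,0,0],[0,0,-25,0,0,0],[0,0,-30,0,0,0.12],[0,0,-30,0,0,0.12],[0,0,-26,0,0,0.12],[0,0,0,0,0,0.12],[0,0,0,0,0,0]]'|grep -E "eef|force"; python3 d.py 456 -247 158 -41
```

```text
eef_pos: [0.4581, 0.0361, 0.0855]
wrist_force: [-3.8, -0.1, 18.4]
grip_width: 0.045
grasp_force: 58.8
eef_pos: [0.4583, 0.0362, 0.2123]
wrist_force: [0.5, 0.1, -2.1]
grasp_force: 63.1
grasp now [458.3  36.2 158.3] a -40.77 tilt [0.0034 0.0002] TURN z 0.004 then SHIFT [184.  215.2   0.3] F [ 0.5  0.1 -2.1] w 44.8 gf 63.1 t 19.1167
```

```bash
python3 -m inch '[[26,31,0,0,0,0.004],[26,31,0,0,0,0],[26,31,0,0,0,0],[26,31,0,0,0,0],[26,31,0,0,0,0],[26,31,0,0,0,0],[28,29.2,0,0,0,0],[0,0,0,0,0,0],[0,0,0,0,0,0],[0,0,24,0,0,0],[0,0,24.5,0,0,0],[0,0,0,0,0,0]]' >/dev/null; python3 d.py 518 -300.8 109.5 -41;  python3 d.py 518 -300.8 109.5 -41 >/dev/null; python3 - <<'E'
from h import *
s=snap('scene'); cv2.imwrite('pics/th2.png',cv2.resize(s['img'][130:240,250:390],(784,616)[:2],interpolation=2)[:600])
E
```

```text
grasp now [ 455.6 -245.   104.1] a -40.35 tilt [-0.0057  0.003 ] TURN z 0.011 then SHIFT [83.7  1.1 -5.4] F [-1.   1.5 -2.1] w 44.9 gf 62.9 t 20.1167
```

View pics/th2.png

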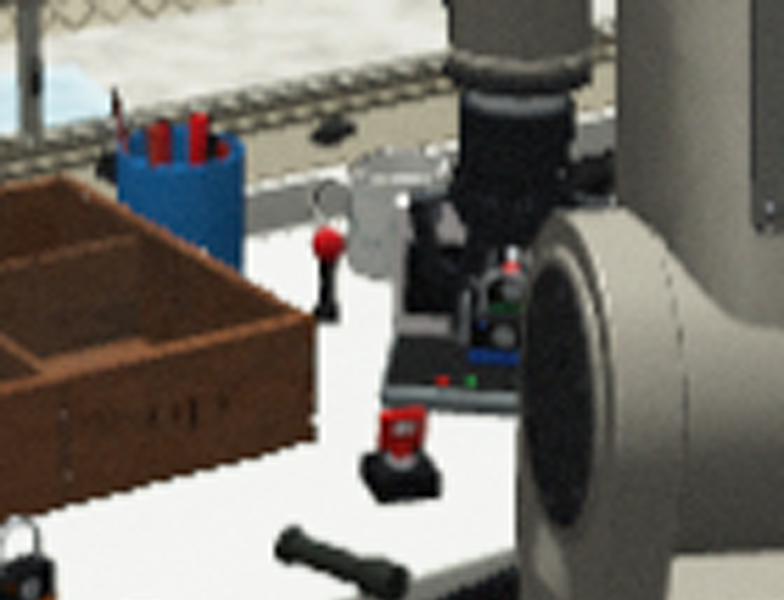

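The green padlock hangs behind, and the ball (510,265) is at the upper part of the blue shackle, so I should raise it a bit. I settle and check.

```bash
python3 -m inch '[[0,0,0,0,0,0.006],[0,0,0,0,0,0]]' >/dev/null; python3 d.py 518 -300.8 109.5 -41
```

```text
grasp now [ 458.  -246.7  109.1] a -40.9 tilt [ 0.0009 -0.0002] TURN z 0.002 then SHIFT [80.8  1.4 -0.4] F [ 0.4  0.1 -1. ] w 45.2 gf 62.9 t 20.3333
```

```bash
python3 -m inch '[[12,1.4,-0.4,0,0,0.002],[14,0,0,0,0,0],[14,0,0,0,0,0],[0,0,0,0,0,0]]' | grep force; python3 -m inch '[[14,0,0,0,0,0],[14,0,0,0,0,0],[12.8,0,0,0,0,0],[0,0,0,0,0,0],[0,0,0,0,0,0]]' |grep force; python3 d.py 518 -300.8 95 -41; python3 -m inch '[[0,0,7,0,0,0],[0,0,6,0,0,0],[0,0,2,0,0,0],[0,0,0,0,0,0],[0,0,0,0,0,0]]' | grep -E "eef|force"
```

```text
wrist_force: [-1.2, 0.0, -1.1]
grasp_force: 62.9
wrist_force: [-0.7, 0.5, -1.7]
grasp_force: 63.0
grasp now [ 517.8 -301.4  108.9] a -41.07 tilt [ 0.0006 -0.0002] TURN z -0.001 then SHIFT [-0.3 -0.6 13.9] F [-0.7  0.5 -1.7] w 45.0 gf 63.0 t 21.0833
eef_pos: [0.5174, -0.3009, 0.1479]
wrist_force: [-3.5, 2.1, 12.2]
grasp_force: 64.9
```

```bash
python3 -m inch '[[0,0,0,0,0,0],[0,0,0,0,0,0],[0,0,0,0,0,0],[0,0,0,0,0,0],[0,0,0,0,0,0]]' 0.9 | grep -E "eef|width"; python3 -m inch '[[0,0,-20,0,0,0],[0,0,-30,0,0,0],[0,0,-30,0,0,0],[0,0,-20,0,0,0],[-27.5,-21.4,0,0,0,0],[-27.5,-21.4,0,0,0,0],[-27.5,-21.4,0,0,0,0],[-27.5,-21.4,0,0,0,0],[-27.5,-21.4,0,0,0,0],[-27.5,-21.4,0,0,0,0],[-27.5,-21.4,0,0,0,0],[-27.5,-21.4,0,0,0,0]]' >/dev/null; python3 -m inch '[[0,0,0,0,0,-0.12],[0,0,0,0,0,-0.12],[0,0,0,0,0,-0.12],[0,0,0,0,0,-0.12],[0,0,0,0,0,-0.12],[0,0,0,0,0,-0.12],[0,0,0,0,0,-0.12],[0,0,0,0,0,-0.1],[0,0,0,0,0,0]]'>/dev/null; python3 locks.py; python3 m2.py; python3 d.py 430 144.3 101 12.6
```

```text
eef_pos: [0.5174, -0.301, 0.1473]
grip_width: 0.077
px [224. 216.] 75 mean [429.6 144.2] rect [429.7 144.5] [22.5 45.4] own yaw 12.6 z95 [0.036 0.065]
tray px [188.3 215.7] A 209 mean [0.433  0.2797] rect [415.5 305.6] [139.9 168.4] 2.7 majdir deg 51.2 zmed 0.017 zmax 1.649
bar 123 q range [ 15.3  15.8 131.7 134. ] perp= [0.0091 0.3414] spread 8.26 angle 138.47774124163996
redpx 337 201 [ 480.6 -263.4] q 127.2 4.7
redpx 337 202 [ 477.  -263.3] q 129.9 2.4
redpx 337 203 [ 473.5 -263.2] q 132.7 0.2
redpx 338 201 [ 480.6 -267. ] q 124.8 2.0
redpx 338 202 [ 477.  -266.9] q 127.6 -0.3
redpx 338 203 [ 473.5 -266.8] q 130.3 -2.5
redpx 339 201 [ 480.6 -270.5] q 122.5 -0.7
grasp now [464.1 -27.7 193.4] a 12.56 tilt [-0.0001  0.0001] TURN z -0.001 then SHIFT [   4.3 -175.3   92.4] F [-0.1 -0.9  0.1] w 76.8 gf 0.0 t 23.7667
```

```bash
python3 -m inch '[[1,-35,0,0,0,0],[1,-35,0,0,0,0],[1,-35,0,0,0,0],[1,-35,0,0,0,0],[0.3,-35.3,0,0,0,0],[0,0,30,0,0,0],[0,0,30,0,0,0],[0,0,30,0,0,0],[0,0,0,0,0,0],[0,0,0,0,0,0]]' >/dev/null; python3 d.py 429.8 144.3 31 12.6
```

```text
grasp now [428.8 144.3 103. ] a 12.68 tilt [-0.003  -0.0007] TURN z 0.001 then SHIFT [ 0.9  0.2 72. ] F [0.3 0.5 0.5] w 77.0 gf 0.0 t 24.6
```

```bash
python3 -m inch '[[0,0,24,0,0,0],[0,0,24,0,0,0],[0,0,23,0,0,0],[0,0,0,0,0,0],[0,0,0,0,0,0],[0,0,0,0,0,0]]' |grep -E "eef|force"; python3 d.py 429.8 144.3 31 12.6
```

```text
eef_pos: [0.4305, 0.1447, 0.0884]
wrist_force: [-0.5, -0.4, 0.3]
grasp_force: 0.0
grasp now [430.5 144.7  34.4] a 12.74 tilt [0.0021 0.0006] TURN z 0.002 then SHIFT [-0.8  0.3  3.4] F [-0.5 -0.4  0.3] w 77.1 gf 0.0 t 25.1
```

```bash
python3 -m inch '[[-0.7,0,3,0,0,0],[0,0,0,0,0,0]]' >/dev/null; python3 -m inch '[[0,0,0,0,0,0],[0,0,0,0,0,0],[0,0,0,0,0,0],[0,0,0,0,0,0],[0,0,0,0,0,0],[0,0,0,0,0,0],[0,0,0,0,0,0]]' 0|grep -E "eef|force|width";  python3 -m inch '[[0,0,-15,0,0,0],[0,0,-25,0,0,0],[0,0,-30,0,0,0.12],[0,0,-30,0,0,0.12],[0,0,-26,0,0,0.12],[0,0,0,0,0,0.12],[0,0,0,0,0,0.12],[0,0,0,0,0,0.12],[0,0,0,0,0,0.12],[0,0,0,0,0,0.1],[0,0,0,0,0,0]]'|grep -E "eef|force"; python3 d.py 456 -247 158 -41
```

```text
eef_pos: [0.4291, 0.1442, 0.0841]
wrist_force: [-4.1, -1.5, 16.3]
grip_width: 0.0451
grasp_force: 59.1
eef_pos: [0.4284, 0.144, 0.2083]
wrist_force: [-0.6, 0.6, -0.9]
grasp_force: 62.8
grasp now [428.4 144.  154.3] a -37.25 tilt [-0.0029 -0.0027] TURN z 0.065 then SHIFT [277.4 277.   -3.7] F [-0.6  0.6 -0.9] w 44.7 gf 62.8 t 26.7667
```

```bash
python3 -m inch '[[25,25,0,0,0,0],[25,25,0,0,0,0],[25,25,0,0,0,0],[25,25,0,0,0,0],[25,25,0,0,0,0],[25,25,0,0,0,0],[25,25,0,0,0,0],[25,25,0,0,0,0],[25,25,0,0,0,0],[20,20,0,0,0,0],[0,0,0,0,0,0.06],[0,0,0,0,0,0]]' >/dev/null; python3 -m inch '[[0,0,0,0,0,0]]'>/dev/null; python3 d.py 456 -247 108 -41
```

```text
grasp now [ 475.3 -199.2  154.6] a -40.57 tilt [-0.0034 -0.0014] TURN z 0.008 then SHIFT [16.8 48.8 46.6] F [ 0.3  0.6 -1.5] w 44.6 gf 62.8 t 27.85
```

```bash
python3 -m inch '[[0,25,0,0,0,0.008],[16,24,0,0,0,0],[0,0,0,0,0,0],[0,0,24,0,0,0],[0,0,22.5,0,0,0],[0,0,0,0,0,0],[0,0,0,0,0,0],[0,0,0,0,0,0]]' >/dev/null; python3 d.py 496.1 -281.8 108.3 -41
```

```text
grasp now [ 455.9 -246.7  109.5] a -41.02 tilt [-0.0023 -0.002 ] TURN z -0.0 then SHIFT [53.4  0.1  1.2] F [ 0.7  0.4 -0.9] w 44.9 gf 62.7 t 28.5167
```

```bash
python3 -m inch '[[10,0,1,0,0,0],[12,0,0,0,0,0],[12,0,0,0,0,0],[0,0,0,0,0,0]]' | grep force; python3 -m inch '[[10,0,0,0,0,0],[9,0,0,0,0,0],[0,0,0,0,0,0],[0,0,0,0,0,0]]' |grep force; python3 d.py 496.1 -281.8 92.5 -41; python3 -m inch '[[0,0,7,0,0,0],[0,0,6,0,0,0],[0,0,2,0,0,0],[0,0,0,0,0,0],[0,0,0,0,0,0]]' | grep -E "eef|force"
```

```text
wrist_force: [-0.7, -0.0, -0.6]
grasp_force: 62.7
wrist_force: [-0.0, 0.5, -0.7]
grasp_force: 62.7
grasp now [ 495.6 -282.4  107.6] a -41.12 tilt [-0.0026 -0.0022] TURN z -0.002 then SHIFT [-0.  -0.7 15.1] F [-0.   0.5 -0.7] w 44.6 gf 62.7 t 29.1833
eef_pos: [0.4952, -0.282, 0.1466]
wrist_force: [-1.7, 1.7, 9.9]
grasp_force: 64.2
```

```bash
python3 -m inch '[[0,0,0,0,0,0],[0,0,0,0,0,0],[0,0,0,0,0,0],[0,0,0,0,0,0],[0,0,0,0,0,0]]' 0.9 | grep -E "eef|width"; python3 -m inch '[[0,0,-20,0,0,0],[0,0,-30,0,0,0],[0,0,-30,0,0,0],[0,-30,-20,0,0,0],[0,-35,0,0,0,-0.1],[0,-35,0,0,0,-0.1],[0,-35,0,0,0,-0.1],[0,-35,0,0,0,-0.1],[0,0,0,0,0,-0.12],[0,0,0,0,0,-0.12],[0,0,0,0,0,-0.12],[0,0,0,0,0,-0.12]]' 0.5 >/dev/null; python3 -m inch '[[0,0,0,0,0,-0.12],[0,0,0,0,0,-0.12],[0,0,0,0,0,-0.12],[0,0,0,0,0,-0.12],[0,0,0,0,0,-0.12],[0,0,0,0,0,-0.12],[0,0,0,0,0,-0.12],[0,0,0,0,0,-0.12],[0,0,0,0,0,-0.11],[0,0,0,0,0,0],[0,0,0,0,0,0]]'>/dev/null; python3 d.py 451 -158 100 71; python3 - <<'E'
from h import *
s=snap('top'); cv2.imwrite('pics/hung.png',cv2.resize(s['img'][140:230,280:410],(780,540),interpolation=2))
E
```

```text
eef_pos: [0.4952, -0.2821, 0.1464]
grip_width: 0.077
grasp now [ 590.  -142.2  191.8] a 70.39 tilt [-0.0029 -0.0019] TURN z -0.011 then SHIFT [ -60.2 -126.2   91.8] F [-0.7  0.3  0.7] w 42.5 gf 0.0 t 31.9333
```

View pics/hung.png

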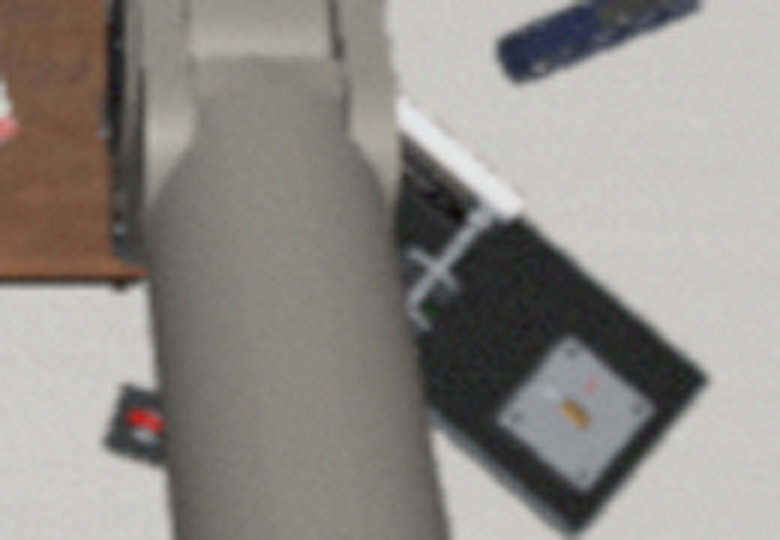

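The padlocks hang at (435,268), (415,310) and below, with the switch slot at (573,410). I move aside to measure the key stand and slot accurately.

```bash
python3 -m inch '[[35,0,0,0,0,-0.01],[35,0,0,0,0,0],[35,0,0,0,0,0],[35,0,0,0,0,0],[35,0,0,0,0,0],[0,0,0,0,0,0],[0,0,0,0,0,0]]' >/dev/null; cat > m3.py <<'E'
from h import *
ss=[snap('top') for _ in range(6)]; im=np.mean([s['img'].astype(float) for s in ss],0); s=ss[0]
b,g,r=im[...,0],im[...,1],im[...,2]
def wc(w,box,z,n):
    u0,v0,u1,v1=box; k=np.zeros(w.shape); k[v0:v1,u0:u1]=np.clip(w[v0:v1,u0:u1],0,None)
    v,u=np.mgrid[:w.shape[0],:w.shape[1]]; c=((k*u).sum()/k.sum(),(k*v).sum()/k.sum())
    vv,uu=np.nonzero(k>k.max()*.15); W=np.array([onz(s,a,e,z)[:2]*1000 for a,e in zip(uu,vv)]); kw=k[vv,uu]
    C=np.cov(W.T,aweights=kw); l,V=np.linalg.eigh(C); m=V[:,1]
    print(n,'px',np.round(c,2),'xy',(onz(s,*c,z)[:2]*1000).round(1),'maj',np.degrees(np.arctan2(m[1],m[0]))%180,'sd',np.sqrt(l).round(1),'n',len(kw))
wc((r+g)/2-b-25,(368,200,384,217),.055,'slot(brass)')
wc(r-(g+b)/2-40,(294,198,318,222),.059,'bow')
P=np.median([pts(x) for x in ss],0); Z=P[...,2]
def rect(box,lo,hi,z,n):
    m=np.zeros(Z.shape,bool); u0,v0,u1,v1=box; m[v0:v1,u0:u1]=1; m&=(Z>lo)&(Z<hi); vv,uu=np.nonzero(m)
    W=np.array([onz(s,a,e,z)[:2]*1000 for a,e in zip(uu,vv)]); R=cv2.minAreaRect(W.astype(np.float32)); print(n,len(W),'mean',W.mean(0).round(1),np.round(R[0],1),np.round(R[1],1),round(R[2],1))
rect((294,196,318,224),.011,.03,.02,'stand'); rect((294,196,318,224),.011,.08,.02,'stand+key'); rect((294,196,318,224),.045,.075,.059,'bow'); rect((355,190,400,228),.045,.065,.055,'pod')
E
python3 m3.py; python3 d.py 451 -158 100 71
```

```text
slot(brass) px [375.23 208.58] xy [ 457.2 -420.2] maj 48.48040184183389 sd [1.6 4.7] n 8
grasp now [646.7  22.3 191.5] a 71.05 tilt [-0.0028 -0.0026] TURN z 0.001 then SHIFT [-234.2 -126.3   91.5] F [-0.8 -0.7  0.6] w 42.7 gf 0.0 t 32.8667m3.py:6: RuntimeWarning: invalid value encountered in scalar divide
  v,u=np.mgrid[:w.shape[0],:w.shape[1]]; c=((k*u).sum()/k.sum(),(k*v).sum()/k.sum())
Traceback (most recent call last):
  File "m3.py", line 11, in <module>
    wc(r-(g+b)/2-40,(294,198,318,222),.059,'bow')
    ~~^^^^^^^^^^^^^^^^^^^^^^^^^^^^^^^^^^^^^^^^^^^
  File "m3.py", line 8, in wc
    C=np.cov(W.T,aweights=kw); l,V=np.linalg.eigh(C); m=V[:,1]
ZeroDivisionError: Weights sum to zero, can't be normalized
```

```bash
python3 -m inch '[[-15,-30,0,0,0,0],[-15,-30,0,0,0,0],[-15,-30,0,0,0,0],[-15,-30,0,0,0,0],[-15,-31,0,0,0,0],[0,0,0,0,0,0],[0,0,0,0,0,0]]' >/dev/null; python3 m3.py; python3 d.py 451 -158 100 71
```

```text
slot(brass) px [375.25 208.58] xy [ 457.2 -420.3] maj 48.659531346086474 sd [1.6 4.7] n 8
bow px [305.19 210.04] xy [ 452.  -158.4] maj 70.30191899571533 sd [2.4 9. ] n 23
stand 113 mean [ 450.5 -156.4] [ 450.8 -157.1] [44.6 43.4] 71.4
stand+key 139 mean [ 450.8 -157.2] [ 450.8 -157.1] [44.6 43.4] 71.4
bow 22 mean [ 450.2 -157.7] [ 450.2 -157.7] [31.6  8.2] 71.4
pod 339 mean [ 456.7 -418.9] [ 456.8 -418.9] [69.  69.7] 48.4
grasp now [480.3   1.4 191.8] a 71.19 tilt [-0.0029 -0.0018] TURN z 0.003 then SHIFT [-160.3   24.1   91.8] F [-0.1  0.4 -0.3] w 42.7 gf 0.0 t 33.75
```

```bash
python3 -m inch '[[-32,5,0,0,0,0],[-32,5,0,0,0,0],[-32,5,0,0,0,0],[-32,4.5,0,0,0,0],[-32,4.5,0,0,0,0],[0,0,30,0,0,0],[0,0,30,0,0,0],[0,0,30,0,0,0],[0,0,0,0,0,0],[0,0,0,0,0,0],[0,0,0,0,0,0]]' >/dev/null; python3 d.py 451.1 -157.8 48 71
```

```text
grasp now [ 451.4 -158.   103.5] a 71.21 tilt [-0.0021 -0.0021] TURN z 0.004 then SHIFT [ 0.1 -0.4 55.5] F [-0.3 -0.1  0.4] w 42.9 gf 0.0 t 34.6667
```

```bash
python3 -m inch '[[0,-0.4,18,0,0,0.003],[0,0,18,0,0,0],[0,0,17,0,0,0],[0,0,0,0,0,0],[0,0,0,0,0,0],[0,0,0,0,0,0]]' >/dev/null; python3 d.py 451.1 -157.8 48 71;  python3 -m inch '[[0,0,0,0,0,0],[0,0,0,0,0,0],[0,0,0,0,0,0],[0,0,0,0,0,0],[0,0,0,0,0,0],[0,0,0,0,0,0],[0,0,0,0,0,0]]' 0 |grep -E "width|force"; python3 d.py 451.1 -157.8 48 71
```

```text
grasp now [ 451.  -158.3   51. ] a 71.02 tilt [-0.0008 -0.0028] TURN z 0.0 then SHIFT [ 0.5 -0.1  3. ] F [-0.4 -0.4  0. ] w 42.4 gf 0.0 t 35.1667
wrist_force: [2.3, -1.6, 9.0]
grip_width: 0.0078
grasp_force: 62.4
grasp now [ 451.1 -158.4   50.2] a 71.01 tilt [-0.0004 -0.0028] TURN z 0.0 then SHIFT [ 0.6 -0.2  2.2] F [ 2.3 -1.6  9. ] w 7.8 gf 62.4 t 35.75
```

```bash
python3 -m inch '[[0,0,-10,0,0,0],[0,0,-20,0,0,0],[0,0,-30,0,0,0],[0,0,-30,0,0,0],[0,0,-30,0,0,0],[0,0,-30,0,0,0],[0,0,0,0,0,0.1],[0,0,0,0,0,0.1],[0,0,0,0,0,0.1],[0,0,0,0,0,0.091],[0,0,0,0,0,0],[0,0,0,0,0,0]]'|grep -E "width|force"; python3 d.py 457 -419.8 200 48.6
```

```text
wrist_force: [0.2, -0.3, 0.5]
grip_width: 0.0081
grasp_force: 60.8
grasp now [ 450.2 -157.7  199.3] a 48.79 tilt [-0.0033 -0.0021] TURN z 0.003 then SHIFT [-192.1  178.4   -0.7] F [ 0.2 -0.3  0.5] w 8.1 gf 60.8 t 36.75
```

```bash
python3 -m inch '[[-24,22.3,0,0,0,0],[-24,22.3,0,0,0,0],[-24,22.3,0,0,0,0],[-24,22.3,0,0,0,0],[-24,22.3,0,0,0,0],[-24,22.3,0,0,0,0],[-24,22.3,0,0,0,0],[-24,22.3,0,0,0,0],[0,0,20,0,0,0],[0,0,30,0,0,0],[0,0,0,0,0,0],[0,0,0,0,0,0]]'|grep -E "width|force"; python3 d.py 457 -419.8 116 48.6;python3 - <<'E'
from h import *
s=snap('scene'); cv2.imwrite('pics/h3.png',cv2.resize(s['img'][140:230,310:390],(640,576)[::1],interpolation=2))
s=snap('top'); cv2.imwrite('pics/h4.png',s['img'])
E
```

```text
wrist_force: [-0.5, -0.6, 0.2]
grip_width: 0.0079
grasp_force: 60.8
grasp now [ 456.6 -419.2  148.9] a 48.75 tilt [-0.0055  0.0003] TURN z 0.003 then SHIFT [-0.1  0.7 32.9] F [-0.5 -0.6  0.2] w 7.9 gf 60.8 t 37.75
```

View pics/h3.png

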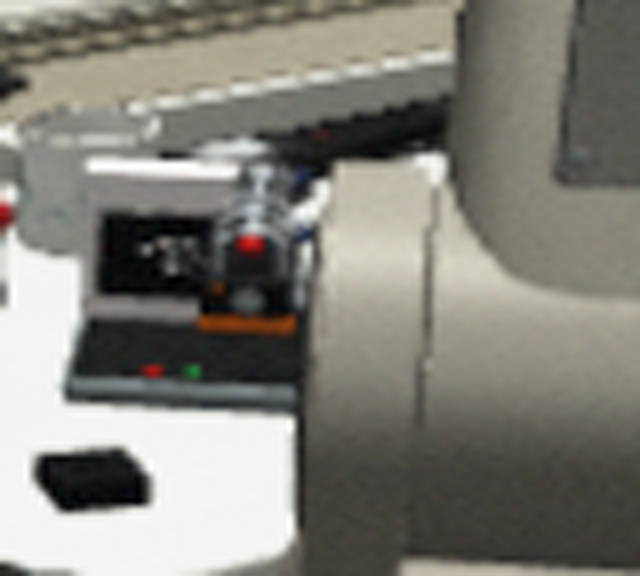

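All three hang on the bar, with the ball at (250,243) in front of the orange one. I lower the key to just above the slot.

```bash
python3 -m inch '[[0,0.7,14,0,0,0.002],[0,0,14,0,0,0],[0,0,12,0,0,0],[0,0,0,0,0,0],[0,0,0,0,0,0],[0,0,0,0,0,0]]'|grep -E "width|force"; python3 d.py 457 -419.8 85 48.6; python3 -m inch '[[0,0,3,0,0,0],[0,0,3,0,0,0],[0,0,3,0,0,0],[0,0,0,0,0,0]]'|grep -E "eef|wrist"; python3 -m inch '[[0,0,2,0,0,0],[0,0,2,0,0,0],[0,0,0,0,0,0],[0,0,0,0,0,0]]'|grep -E "eef|wrist"; python3 d.py 457 -419.8 85 48.6
```

```text
wrist_force: [0.2, -0.2, 0.1]
grip_width: 0.0077
grasp_force: 60.8
grasp now [ 458.1 -420.6  111. ] a 48.52 tilt [-0.0019 -0.0029] TURN z -0.001 then SHIFT [-0.1 -1.4 26. ] F [ 0.2 -0.2  0.1] w 7.7 gf 60.8 t 38.35
eef_pos: [0.4574, -0.4203, 0.1544]
wrist_force: [-0.7, -0.5, -0.2]
eef_pos: [0.4576, -0.4205, 0.1508]
wrist_force: [-0.8, 0.0, -0.1]
grasp now [ 457.6 -420.5   96.8] a 48.5 tilt [-0.003 -0.002] TURN z -0.002 then SHIFT [ 0.1 -0.9 11.8] F [-0.8  0.  -0.1] w 8.2 gf 60.8 t 39.0167
```

```bash
python3 -m inch '[[0,-0.4,2,0,0,0],[0,0,2,0,0,0],[0,0,0,0,0,0]]'|grep -E "eef|wrist"; python3 -m inch '[[0,0,2,0,0,0],[0,0,2,0,0,0],[0,0,0,0,0,0],[0,0,0,0,0,0]]'|grep -E "eef|wrist"; python3 d.py 457 -419.8 85 48.6
```

```text
eef_pos: [0.4575, -0.4204, 0.1468]
wrist_force: [2.1, -1.9, -2.2]
eef_pos: [0.4575, -0.4204, 0.1428]
wrist_force: [4.2, -3.8, -3.6]
grasp now [ 457.5 -420.4   88.8] a 48.5 tilt [-0.0022 -0.0025] TURN z -0.002 then SHIFT [ 0.1 -0.8  3.8] F [ 4.2 -3.8 -3.6] w 7.9 gf 60.2 t 39.6
```

```bash
python3 -m inch '[[0,0.7,1,0,0,0],[0,0,2,0,0,0],[0,0,0,0,0,0]]'|grep -E "eef|wrist"; python3 -m inch '[[0,0,1.5,0,0,0],[0,0,1,0,0,0],[0,0,0,0,0,0],[0,0,0,0,0,0]]'|grep -E "eef|wrist"; python3 d.py 457 -419.8 85 48.6
```

```text
eef_pos: [0.4578, -0.4207, 0.1395]
wrist_force: [4.3, -3.0, -3.7]
eef_pos: [0.4583, -0.421, 0.1389]
wrist_force: [-1.9, 1.5, 20.7]
grasp now [ 458.3 -421.    84.9] a 48.49 tilt [-0.0015 -0.0031] TURN z -0.002 then SHIFT [ 0.  -1.7 -0.1] F [-1.9  1.5 20.7] w 7.6 gf 64.6 t 40.1833
```

```bash
python3 -m inch '[[0,0,-1.5,0,0,0],[0,0,0,0,0,0.06],[0,0,0,0,0,0.06],[0,0,0,0,0,0.06],[0,0,0,0,0,0.06],[0,0,0,0,0,0.06],[0,0,0,0,0,0.06],[0,0,0,0,0,0.06],[0,0,0,0,0,0.06],[0,0,0,0,0,0.06],[0,0,0,0,0,0.06],[0,0,0,0,0,0]]'|grep -E "eef|wrist"; python3 -c "
from cell import arm;print(arm.read_state()['torque'])"; python3 -m inch '[[0,0,0,0,0,0.06],[0,0,0,0,0,0.06],[0,0,0,0,0,0.06],[0,0,0,0,0,0.06],[0,0,0,0,0,0.06],[0,0,0,0,0,0.06],[0,0,0,0,0,0.06],[0,0,0,0,0,0.06],[0,0,0,0,0,0.06],[0,0,0,0,0,0.06],[0,0,0,0,0,0]]'|grep -E "eef|wrist";python3 -c "
from cell import arm;print(arm.read_state()['torque'])"; python3 d.py 457 -419.8 85 -29.5
```

```text
eef_pos: [0.4584, -0.4216, 0.1395]
wrist_force: [4.1, -6.4, 1.3]
[-1.53794439 -0.96841356  0.04626096]
eef_pos: [0.4582, -0.4218, 0.1395]
wrist_force: [2.8, -7.7, 1.8]
[-1.76028034 -0.72907088  0.08779779]
grasp now [ 458.2 -421.8   85.5] a -20.51 tilt [-0.0013 -0.0043] TURN z 0.157 then SHIFT [-2.  -1.1  0.5] F [ 2.8 -7.7  1.8] w 7.8 gf 61.6 t 42.1
```

```bash
python3 -m inch '[[0,0.6,0,0,0,0.06],[0,0,0,0,0,0.06],[0,0,0,0,0,0.04],[0,0,0,0,0,0],[0,0,0,0,0,0]]'|grep -E "eef|wrist";python3 -c "
from cell import arm;print(arm.read_state()['torque'])"; python3 d.py 457 -419.8 85 -29.5;  python3 -m inch '[[0,0,0,0,0,0.05],[0,0,0,0,0,0.03],[0,0,0,0,0,0],[0,0,0,0,0,0]]'|grep -E "eef|wrist";python3 -c "
from cell import arm;print(arm.read_state()['torque'])"; python3 d.py 457 -419.8 85 -29.5
```

```text
eef_pos: [0.4581, -0.422, 0.1394]
wrist_force: [3.5, -5.6, 2.3]
[-1.22848435 -0.84550049  0.02989785]
grasp now [ 458.1 -422.    85.4] a -29.45 tilt [-0.0015 -0.0037] TURN z 0.001 then SHIFT [-2.  -1.4  0.4] F [ 3.5 -5.6  2.3] w 8.3 gf 61.7 t 42.5167
eef_pos: [0.458, -0.422, 0.1394]
wrist_force: [4.1, -5.2, 2.6]
[-1.20677791 -0.77094555  0.0755163 ]
grasp now [ 458.  -422.    85.4] a -34.03 tilt [-0.0016 -0.0037] TURN z -0.079 then SHIFT [-1.9 -1.5  0.4] F [ 4.1 -5.2  2.6] w 7.9 gf 61.7 t 42.85
```

```bash
python3 -m inch '[[0,0,0,0,0,0.05],[0,0,0,0,0,0],[0,0,0,0,0,0]]'|grep -E "eef|wrist";python3 -c "
from cell import arm;print(arm.read_state()['torque'])"; python3 -m inch '[[0,0,0,0,0,0.05],[0,0,0,0,0,0],[0,0,0,0,0,0]]'|grep -E "eef|wrist";python3 -c "
from cell import arm;print(arm.read_state()['torque'])"; python3 d.py 457 -419.8 85 -29.5
python3 - <<'E'
from h import *
s=snap('scene'); cv2.imwrite('pics/k1.png',cv2.resize(s['img'][150:230,330:400],(630,590),interpolation=2))
E
```

```text
eef_pos: [0.458, -0.422, 0.1394]
wrist_force: [2.1, -5.8, 2.8]
[-1.35400951 -0.70985095  0.26481913]
eef_pos: [0.458, -0.4221, 0.1394]
wrist_force: [2.8, -6.0, 2.7]
[-1.35063109 -0.68570977  0.42978344]
grasp now [ 458.  -422.1   85.4] a -39.75 tilt [-0.0017 -0.0038] TURN z -0.179 then SHIFT [-1.9 -1.5  0.4] F [ 2.8 -6.   2.7] w 8.1 gf 61.9 t 43.35
```

```bash
python3 -m inch '[[0,0,0,0,0,-0.1],[0,0,0,0,0,-0.06],[0,0,0,0,0,-0.06],[0,0,0,0,0,-0.06],[0,0,0,0,0,-0.06],[0,0,0,0,0,-0.06],[0,0,0,0,0,-0.06],[0,0,0,0,0,-0.06],[0,0,0,0,0,-0.06],[0,0,0,0,0,-0.06],[0,0,0,0,0,-0.06],[0,0,0,0,0,-0.06]]'|grep -E "wrist"; python3 -m inch '[[0,0,0,0,0,-0.06],[0,0,0,0,0,-0.06],[0,0,0,0,0,-0.06],[0,0,0,0,0,-0.06],[0,0,0,0,0,-0.06],[0,0,0,0,0,-0.06],[0,0,0,0,0,-0.06],[0,0,0,0,0,-0.06],[0,0,0,0,0,-0.06],[0,0,0,0,0,-0.06],[0,0,0,0,0,-0.06],[0,0,0,0,0,0]]'|grep -E "eef|wrist";python3 -c "
from cell import arm;print(arm.read_state()['torque'])"; python3 d.py 457 -419.8 85 48.6; python3 -m inch '[[0,0,0,0,0,-0.06],[0,0,0,0,0,-0.06],[0,0,0,0,0,0],[0,0,0,0,0,0]]'|grep wrist;python3 -c "
from cell import arm;print(arm.read_state()['torque'])"
```

```text
wrist_force: [3.7, -3.5, -0.0]
eef_pos: [0.4578, -0.4218, 0.1392]
wrist_force: [4.1, -4.0, 0.6]
[-1.01817822 -0.85896691 -0.06416615]
grasp now [ 457.8 -421.8   85.2] a 41.84 tilt [-0.0017 -0.0031] TURN z -0.118 then SHIFT [ 1.  -2.   0.2] F [ 4.1 -4.   0.6] w 8.4 gf 61.3 t 45.4
wrist_force: [3.9, -5.5, 1.4]
[-1.09218736 -0.92011336 -0.06361865]
```

```bash
T='from cell import arm;import numpy as np;s=arm.read_state();print(s["torque"].round(3),np.degrees(np.arctan2(s["ee_rot"][1][0],s["ee_rot"][0][0])))'; python3 -m inch '[[0,0,0,0,0,-0.06],[0,0,0,0,0,-0.04],[0,0,0,0,0,0],[0,0,0,0,0,0]]'|grep wrist; python3 -c "$T"; python3 -m inch '[[0,0,0,0,0,-0.05],[0,0,0,0,0,0],[0,0,0,0,0,0]]'|grep wrist; python3 -c "$T"; python3 -m inch '[[0,0,0,0,0,-0.05],[0,0,0,0,0,0],[0,0,0,0,0,0]]'|grep wrist; python3 -c "$T"
```

```text
wrist_force: [2.9, -4.4, 0.8]
[-1.179 -0.886 -0.028] 54.224277864996
wrist_force: [3.9, -5.2, 0.9]
[-1.093 -0.916 -0.046] 57.095717387966914
wrist_force: [4.4, -5.1, 0.5]
[-1.138 -0.909  0.013] 59.96179214129531
```

```bash
T='from cell import arm;import numpy as np;s=arm.read_state();print(s["torque"].round(3),np.degrees(np.arctan2(s["ee_rot"][1][0],s["ee_rot"][0][0])))'; python3 -m inch '[[0,0,0,0,0,-0.05],[0,0,0,0,0,0],[0,0,0,0,0,0]]'|grep wrist; python3 -c "$T"; python3 -m inch '[[0,0,0,0,0,-0.05],[0,0,0,0,0,0],[0,0,0,0,0,0]]'|grep wrist; python3 -c "$T"
```

```text
wrist_force: [3.8, -4.2, 0.5]
[-1.182 -0.974 -0.08 ] 62.82138185260673
wrist_force: [3.4, -4.5, 1.4]
[-1.07  -0.947 -0.166] 65.68183269640384
```

```bash
T='from cell import arm;import numpy as np;s=arm.read_state();print(s["torque"].round(3),np.degrees(np.arctan2(s["ee_rot"][1][0],s["ee_rot"][0][0])))'; python3 -m inch '[[0,0,0,0,0,-0.05],[0,0,0,0,0,0],[0,0,0,0,0,0]]'|grep wrist; python3 -c "$T"; python3 -m inch '[[0,0,0,0,0,0.06],[0,0,0,0,0,0.06],[0,0,0,0,0,0.06],[0,0,0,0,0,0.06],[0,0,0,0,0,0],[0,0,0,0,0,0]]'|grep wrist; python3 -c "$T"
```

```text
wrist_force: [4.5, -2.6, 1.0]
[-1.061 -0.879 -0.438] 68.52425771577352
wrist_force: [2.3, -4.4, 1.3]
[-1.221 -0.486 -0.071] 54.904336151460896
```

```bash
python3 -m inch '[[0,0.5,-2,0,0,0],[0,0,-2,0,0,0],[0,0,0,0,0,0]]'|grep -E "eef|wrist"; python3 -m inch '[[0,0,-2,0,0,0],[0,0,-2,0,0,0],[0,0,0,0,0,0]]'|grep -E "eef|wrist|width"
```

```text
eef_pos: [0.4581, -0.4214, 0.1431]
wrist_force: [1.9, -2.3, -0.2]
eef_pos: [0.458, -0.4214, 0.1473]
wrist_force: [1.2, -0.2, 0.3]
grip_width: 0.0078
```

```bash
python3 -m inch '[[0,0,-4,0,0,0],[0,0,-6,0,0,0],[0,0,-20,0,0,0],[0,0,-30,0,0,0],[0,0,-30,0,0,0],[0,0,-20,0,0,0],[0,0,0,0,0,-0.1],[0,0,0,0,0,-0.1],[0,0,0,0,0,-0.1],[0,0,0,0,0,-0.024],[0,0,0,0,0,0],[0,0,0,0,0,0]]'|grep -E "eef|force|width"; python3 d.py 451.1 -158.4 200 73.5; python3 - <<'E'
from h import *
s=snap('scene'); cv2.imwrite('pics/k2.png',cv2.resize(s['img'][100:230,310:410],(600,780)[::1],interpolation=2)[:600])
E
```

```text
eef_pos: [0.4581, -0.4213, 0.257]
wrist_force: [-0.1, -0.3, 0.3]
grip_width: 0.0079
grasp_force: 61.2
grasp now [ 458.1 -421.3  203. ] a 73.17 tilt [-0.0031 -0.0019] TURN z -0.006 then SHIFT [250.1 -81.3   3. ] F [-0.1 -0.3  0.3] w 7.9 gf 61.2 t 49.3167
```

```bash
python3 -m inch '[[31,-10,0,0,0,-0.006],[31,-10,0,0,0,0],[31,-10,0,0,0,0],[31,-10,0,0,0,0],[31,-10,0,0,0,0],[31,-10,0,0,0,0],[32,-10.5,0,0,0,0],[32,-10.8,0,0,0,0],[0,0,30,0,0,0],[0,0,30,0,0,0],[0,0,30,0,0,0],[0,0,0,0,0,0]]'|grep -E "wrist"; python3 -m inch '[[0,0,20,0,0,0],[0,0,10,0,0,0],[0,0,0,0,0,0],[0,0,0,0,0,0]]'|grep wrist;  python3 d.py 451.1 -158.4 50.2 73.5
```

```text
wrist_force: [-1.9, 0.6, -0.8]
wrist_force: [0.4, -0.9, 0.4]
grasp now [ 450.4 -158.8   83.1] a 73.67 tilt [-0.0031 -0.0021] TURN z 0.003 then SHIFT [ 0.6  0.5 32.9] F [ 0.4 -0.9  0.4] w 7.9 gf 61.2 t 50.7
```

Tip at z≈37, stand top at 20.

```bash
python3 -m inch '[[0.6,0.5,6,0,0,0],[0,0,6,0,0,0],[0,0,5,0,0,0],[0,0,0,0,0,0],[0,0,0,0,0,0]]'|grep -E "eef|wrist"; python3 -m inch '[[0,0,2,0,0,0],[0,0,2,0,0,0],[0,0,0,0,0,0],[0,0,0,0,0,0]]'|grep -E "eef|wrist";  python3 -m inch '[[0,0,2,0,0,0],[0,0,2,0,0,0],[0,0,0,0,0,0]]'|grep -E "eef|wrist"; python3 d.py 451.1 -158.4 50.2 73.5
```

```text
eef_pos: [0.451, -0.1584, 0.1193]
wrist_force: [1.4, -0.8, -1.3]
eef_pos: [0.4511, -0.1584, 0.1154]
wrist_force: [3.5, -1.2, -2.7]
eef_pos: [0.4511, -0.1585, 0.1112]
wrist_force: [5.5, -3.0, -2.8]
grasp now [ 451.1 -158.5   57.2] a 73.71 tilt [-0.0022 -0.0022] TURN z 0.004 then SHIFT [ 0.  -0.1  7. ] F [ 5.5 -3.  -2.8] w 7.8 gf 60.8 t 51.7
```

```bash
python3 -m inch '[[0,0.6,2,0,0,0],[0,0,2,0,0,0],[0,0,0,0,0,0]]'|grep -E "eef|wrist"; python3 -m inch '[[0,0,1.5,0,0,0],[0,0,1,0,0,0],[0,0,0,0,0,0],[0,0,0,0,0,0]]'|grep -E "eef|wrist";  python3 -m inch '[[0,0,1,0,0,0],[0,0,0,0,0,0]]'|grep -E "eef|wrist"
```

```text
eef_pos: [0.4514, -0.1586, 0.107]
wrist_force: [4.8, -1.9, -3.4]
eef_pos: [0.4515, -0.1586, 0.1048]
wrist_force: [5.0, -1.2, -2.7]
eef_pos: [0.4515, -0.1586, 0.104]
wrist_force: [4.5, -0.6, 1.0]
```

```bash
python3 -m inch '[[0,0,0,0,0,0],[0,0,0,0,0,0],[0,0,0,0,0,0],[0,0,0,0,0,0]]' 0.4|grep -E "width"; python3 -m inch '[[0,0,-20,0,0,0],[0,0,-30,0,0,0],[0,0,-30,0,0,0],[30,0,-30,0,0,0],[35,0,0,0,0,0],[35,0,0,0,0,0],[35,0,0,0,0,0],[35,0,0,0,0,0.12],[0,0,0,0,0,0.12],[0,0,0,0,0,0.12],[0,0,0,0,0,0.12],[0,0,0,0,0,0.12]]' 0.9 >/dev/null; python3 -m inch '[[0,0,0,0,0,0.12],[0,0,0,0,0,0.12],[0,0,0,0,0,0.12],[0,0,0,0,0,0.12],[0,0,0,0,0,0.12],[0,0,0,0,0,0.12],[0,0,0,0,0,0.12],[0,0,0,0,0,0.12],[0,0,0,0,0,0.12],[0,0,0,0,0,0.12],[0,0,0,0,0,0.12],[0,0,0,0,0,0.08]]'|grep width; cat > m4.py <<'E'
from h import *
ss=[snap('top') for _ in range(4)]; s=ss[0]; P=np.median([pts(x) for x in ss],0); Z=P[...,2]
H=np.array([569.3,-345.4]); ax=np.array([-.755,.656]); nx=np.array([.656,.755])
m=(Z>.08)&(Z<.112); W=P[m]; q=(W[:,:2]*1000-H)@ax; p=(W[:,:2]*1000-H)@nx; k=(q>5)&(q<150)&(abs(p)<40)
q,p,z=q[k],p[k],W[k][:,2]
print('body pts',k.sum()); h,e=np.histogram(q,bins=np.arange(0,152,4)); print([(int(a),int(c)) for a,c in zip(e,h) if c])
for c in (40,68,96):
    i=abs(q-c)<14; print(c,i.sum(),'q',q[i].mean().round(1),'p range',p[i].min().round(1) if i.any() else '',p[i].max().round(1) if i.any() else '','z',np.median(z[i]).round(3))
E
python3 m4.py; python3 m3.py 2>/dev/null; python3 locks.py; python3 d.py 456 -247 150 -41
```

```text
grip_width: 0.034
grip_width: 0.077
body pts 182
[(28, 5), (32, 3), (36, 7), (40, 12), (44, 13), (48, 19), (52, 3), (56, 3), (60, 5), (64, 6), (68, 10), (72, 14), (76, 12), (80, 11), (84, 1), (88, 8), (92, 4), (96, 9), (100, 12), (104, 11), (108, 14)]
40 62 q 44.1 p range -22.0 22.9 z 0.097
68 61 q 72.9 p range -21.7 22.9 z 0.098
96 56 q 101.1 p range -21.8 23.3 z 0.098
slot(brass) px [375.25 208.58] xy [ 457.2 -420.3] maj 48.275666779192576 sd [1.6 4.8] n 8
bow px [305.   210.28] xy [ 451.1 -157.7] maj 74.12376944575495 sd [2.2 9.5] n 21
stand 114 mean [ 450.7 -156.3] [ 450.8 -157.1] [44.6 43.4] 71.4
stand+key 140 mean [ 450.8 -157.2] [ 450.8 -157.1] [44.6 43.4] 71.4
bow 23 mean [ 449.7 -157.3] [ 449.4 -157.5] [31.4  9. ] 75.9
pod 340 mean [ 456.7 -418.8] [ 456.8 -418.7] [69.3 69.8] 48.7
tray px [188.5 215.5] A 203 mean [0.434  0.2787] rect [415.5 305.6] [139.9 168.4] 2.7 majdir deg 51.8 zmed 0.019 zmax 1.649
grasp now [498.6   1.8 158.9] a -40.37 tilt [-0.0028 -0.0021] TURN z 0.011 then SHIFT [131.1 215.8   8.9] F [-0.4 -0.2  0.5] w 77.1 gf 0.0 t 55.3333
```

```bash
python3 -m inch '[[23,31,-2,0,0,0.011],[23,31,-2,0,0,0],[23,31,-2,0,0,0],[23,31,-2,0,0,0],[23,31,-2,0,0,0],[23,31,-2,0,0,0],[30,24,0,0,0,0],[0,0,0,0,0,0],[0,0,0,0,0,0]]'|grep -E "wrist"; python3 d.py 495.3 -281.1 94 -41
```

```text
wrist_force: [-0.1, 0.7, -0.2]
grasp now [ 487.6 -269.   171.3] a -41.22 tilt [-0.003  -0.0025] TURN z -0.004 then SHIFT [13.8  4.1 77.3] F [-0.1  0.7 -0.2] w 77.2 gf 0.0 t 56.0833
```

```bash
python3 -m inch '[[13.8,4.1,0,0,0,-0.004],[0,0,26,0,0,0],[0,0,26,0,0,0],[0,0,24,0,0,0],[0,0,0,0,0,0],[0,0,0,0,0,0]]'|grep -E "wrist"; python3 d.py 495.3 -281.1 94 -41;  python3 -m inch '[[0,0,0,0,0,0],[0,0,0,0,0,0],[0,0,0,0,0,0],[0,0,0,0,0,0],[0,0,0,0,0,0],[0,0,0,0,0,0]]' 0|grep -E "force|width"; python3 -m inch '[[0,0,-7,0,0,0],[0,0,-8,0,0,0],[0,0,0,0,0,0],[0,0,0,0,0,0]]'|grep -E "eef|force|width"
```

```text
wrist_force: [0.2, -0.3, 0.9]
grasp now [ 495.1 -277.9   95. ] a -40.72 tilt [-0.0051 -0.0008] TURN z 0.005 then SHIFT [2.2 2.3 1. ] F [ 0.2 -0.3  0.9] w 77.6 gf 0.0 t 56.5833
wrist_force: [-1.5, 0.1, 6.9]
grip_width: 0.0448
grasp_force: 61.4
eef_pos: [0.4959, -0.2792, 0.1654]
wrist_force: [-0.4, -0.3, -1.6]
grip_width: 0.0449
grasp_force: 61.3
```

```bash
python3 -m inch '[[-8,0,0,0,0,0],[-10,0,0,0,0,0],[-12,0,0,0,0,0],[-12,0,0,0,0,0],[0,0,0,0,0,0]]'|grep -E "force"; python3 -m inch '[[-12,0,0,0,0,0],[-8,0,0,0,0,0],[0,0,-20,0,0,0],[0,0,-20,0,0,0],[0,0,0,0,0,0]]'|grep -E "eef|force|width"; python3 d.py 416 245 165 0
```

```text
wrist_force: [0.1, -0.1, -1.5]
grasp_force: 61.2
eef_pos: [0.4495, -0.2387, 0.2074]
wrist_force: [2.1, 0.1, -1.3]
grip_width: 0.0446
grasp_force: 61.5
grasp now [ 449.5 -238.7  153.4] a -40.8 tilt [ 0.0007 -0.0034] TURN z -0.712 then SHIFT [ -33.5 -483.7  -11.6] F [ 2.1  0.1 -1.3] w 44.6 gf 61.5 t 58.25
```

```bash
python3 -m inch '[[0,0,0,0,0,-0.12],[0,0,0,0,0,-0.12],[0,0,0,0,0,-0.12],[0,0,0,0,0,-0.12],[0,0,0,0,0,-0.12],[0,0,0,0,0,-0.112],[0,-36,0,0,0,0],[0,-36,0,0,0,0],[0,-36,0,0,0,0],[0,-36,0,0,0,0],[0,-36,0,0,0,0],[0,-36,0,0,0,0]]' >/dev/null; python3 -m inch '[[0,-36,0,0,0,0],[0,-36,0,0,0,0],[0,-36,0,0,0,0],[0,-36,0,0,0,0],[0,-36,0,0,0,0],[0,-36,0,0,0,0],[0,-36,0,0,0,0],[0,-36,0,0,0,0],[0,0,0,0,0,0],[0,0,0,0,0,0]]' |grep -E "force|width"; python3 d.py 456 305 100 0
```

```text
wrist_force: [-0.1, -1.3, -1.6]
grip_width: 0.0452
grasp_force: 61.5
grasp now [447.8 267.5 148.9] a 0.2 tilt [-0.0037 -0.0018] TURN z 0.004 then SHIFT [  8.2 -37.5  48.9] F [-0.1 -1.3 -1.6] w 45.2 gf 61.5 t 60.0833
```

```bash
python3 -m inch '[[8,-37,0,0,0,0],[0,0,0,0,0,0],[0,0,28,0,0,0],[0,0,28,0,0,0],[0,0,28,0,0,0],[0,0,18,0,0,0],[0,0,0,0,0,0],[0,0,0,0,0,0],[0,0,0,0,0,0]]' |grep -E "eef|force"; python3 d.py 456 305 38 0
```

```text
eef_pos: [0.457, 0.302, 0.1024]
wrist_force: [0.5, 0.1, -1.0]
grasp_force: 61.7
grasp now [457.  302.   48.4] a -0.04 tilt [-0.002  -0.0018] TURN z -0.001 then SHIFT [-1.  -3.  10.4] F [ 0.5  0.1 -1. ] w 44.5 gf 61.7 t 60.8333
```

```bash
python3 -m inch '[[0,0,6,0,0,0],[0,0,4,0,0,0],[0,0,1,0,0,0],[0,0,0,0,0,0],[0,0,0,0,0,0]]' |grep -E "eef|wrist"; python3 -m inch '[[0,0,1.5,0,0,0],[0,0,0,0,0,0],[0,0,0,0,0,0]]' |grep -E "eef|wrist"
```

```text
eef_pos: [0.4573, 0.3027, 0.092]
wrist_force: [-3.0, -2.2, 21.2]
eef_pos: [0.4577, 0.3031, 0.0912]
wrist_force: [-4.6, -3.5, 33.3]
```

```bash
python3 -m inch '[[0,0,-1.2,0,0,0],[0,0,0,0,0,0],[0,0,0,0,0,0],[0,0,0,0,0,0],[0,0,0,0,0,0],[0,0,0,0,0,0]]' 0.9 |grep -E "eef|wrist|width"; python3 -m inch '[[0,0,-25,0,0,0],[0,0,-30,0,0,0],[0,0,-40,0,0,0],[0,0,-35,0,0,0],[0,36,0,0,0,0],[0,36,0,0,0,0],[0,36,0,0,0,0],[0,36,0,0,0,0],[0,36,0,0,0,0],[0,36,0,0,0,0],[0,36,0,0,0,0],[0,36,0,0,0,0]]' >/dev/null; python3 -m inch '[[0,36,0,0,0,0],[0,36,0,0,0,0],[0,0,0,0,0,0.12],[0,0,0,0,0,0.12],[0,0,0,0,0,0.12],[0,0,0,0,0,0.12],[0,0,0,0,0,0.12],[0,0,0,0,0,0.115],[0,0,0,0,0,0],[0,0,0,0,0,0]]' |grep eef; python3 m4.py; python3 d.py 516.8 -299.8 171 -41;python3 - <<'E'
from h import *
s=snap('top'); cv2.imwrite('pics/t5.png',cv2.resize(s['img'][150:250,140:390],(800,320),interpolation=2))
E
```

```text
eef_pos: [0.4564, 0.3022, 0.0899]
wrist_force: [0.0, -0.9, -0.5]
grip_width: 0.0767
eef_pos: [0.4567, -0.0573, 0.2208]
body pts 123
[(28, 4), (32, 3), (36, 8), (40, 11), (44, 12), (48, 17), (52, 4), (56, 2), (60, 6), (64, 7), (68, 11), (72, 13), (76, 16), (80, 9)]
40 59 q 44.2 p range -21.7 23.4 z 0.099
68 63 q 72.8 p range -21.8 23.9 z 0.098
96 1 q 82.4 p range 2.4 2.4 z 0.092
grasp now [456.7 -57.5 166.8] a -40.83 tilt [-0.0028 -0.0021] TURN z 0.003 then SHIFT [204.3 143.5  -4.2] F [-0.2  0.3  0.5] w 77.0 gf 0.0 t 64.0333
```

View pics/t5.png

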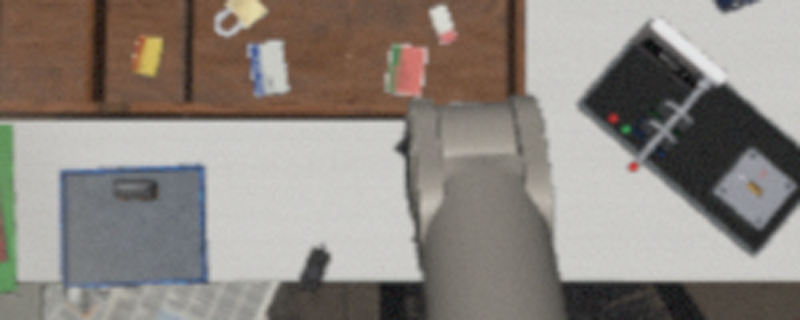

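Orange stands in the tray (135,188) and two padlocks remain on the hook. Next is blue.

```bash
python3 -m inch '[[29,20.5,0,0,0,0.003],[29,20.5,0,0,0,0],[29,20.5,0,0,0,0],[29,20.5,0,0,0,0],[29,20.5,0,0,0,0],[29,20.5,0,0,0,0],[30,20.5,-4,0,0,0],[0,0,0,0,0,0],[0,0,0,0,0,0],[0,0,0,0,0,0]]'|grep -E "wrist"; python3 d.py 516.8 -299.8 94 -41
```

```text
wrist_force: [0.0, 0.3, -0.4]
grasp now [ 515.8 -299.4  170.8] a -41.12 tilt [-0.0034 -0.0015] TURN z -0.002 then SHIFT [ 1.  -0.3 76.8] F [ 0.   0.3 -0.4] w 77.1 gf 0.0 t 64.9167
```

```bash
python3 -m inch '[[1,0,26,0,0,0],[0,0,26,0,0,0],[0,0,24,0,0,0],[0,0,0,0,0,0],[0,0,0,0,0,0],[0,0,0,0,0,0]]'|grep -E "wrist"; python3 d.py 516.8 -299.8 94 -41;  python3 -m inch '[[0,0,0,0,0,0],[0,0,0,0,0,0],[0,0,0,0,0,0],[0,0,0,0,0,0],[0,0,0,0,0,0],[0,0,0,0,0,0]]' 0|grep -E "force|width"; python3 -m inch '[[0,0,-7,0,0,0],[0,0,-7,0,0,0],[0,0,0,0,0,0],[0,0,0,0,0,0]]'|grep -E "eef|force|width"
```

```text
wrist_force: [0.8, -0.3, 0.8]
grasp now [ 517.2 -300.1   96.5] a -41.08 tilt [-0.0018 -0.0024] TURN z -0.001 then SHIFT [-0.5  0.   2.5] F [ 0.8 -0.3  0.8] w 76.7 gf 0.0 t 65.4167
wrist_force: [1.0, -2.2, 7.2]
grip_width: 0.045
grasp_force: 63.4
eef_pos: [0.5169, -0.3005, 0.1638]
wrist_force: [0.4, -0.2, -1.3]
grip_width: 0.0448
grasp_force: 62.5
```

```bash
python3 -m inch '[[-8,0,0,0,0,0],[-12,0,0,0,0,0],[-14,0,0,0,0,0],[-14,0,0,0,0,0],[-14,0,0,0,0,0],[0,0,0,0,0,0]]'|grep -E "force"; python3 -m inch '[[-14,0,0,0,0,0],[-8,0,0,0,0,0],[0,0,-20,0,0,0],[0,0,-20,0,0,0],[0,0,0,0,0,-0.12],[0,0,0,0,0,-0.12],[0,0,0,0,0,-0.12],[0,0,0,0,0,-0.12],[0,0,0,0,0,-0.12],[0,0,0,0,0,-0.115],[0,0,0,0,0,0]]'|grep -E "eef|force|width"; python3 d.py 416 302 150 0
```

```text
wrist_force: [-0.2, 0.0, -1.3]
grasp_force: 62.4
eef_pos: [0.4533, -0.2451, 0.2031]
wrist_force: [0.3, -0.8, -1.5]
grip_width: 0.0445
grasp_force: 62.5
grasp now [ 453.3 -245.1  149.1] a 0.16 tilt [-0.003  -0.0019] TURN z 0.003 then SHIFT [ -37.3 -547.1   -0.9] F [ 0.3 -0.8 -1.5] w 44.5 gf 62.5 t 67.6667
```

```bash
python3 locks.py; python3 -m inch '[[0,-36,0,0,0,0],[0,-36,0,0,0,0],[0,-36,0,0,0,0],[0,-36,0,0,0,0],[0,-36,0,0,0,0],[0,-36,0,0,0,0],[0,-36,0,0,0,0],[0,-36,0,0,0,0],[0,-36,0,0,0,0],[0,-36,0,0,0,0],[0,-36,0,0,0,0],[0,-36,0,0,0,0]]' >/dev/null; python3 -m inch '[[-12,-36,0,0,0,0],[-12,-36,0,0,0,0],[-13,-36,0,0,0,0],[0,-7,0,0,0,0],[0,0,20,0,0,0],[0,0,20,0,0,0],[0,0,0,0,0,0],[0,0,0,0,0,0]]' |grep -E "force|width"; python3 d.py 416 302 37 0
```

```text
px [181. 209.] 80 mean [457.9 303.7] rect [457.8 304.9] [46.1 22.7] own yaw 0.9 z95 [0.041 0.071]
tray px [188.2 215.9] A 205 mean [0.4326 0.2799] rect [416.7 305.3] [136.7 170.4] 0.6 majdir deg 51.7 zmed 0.018 zmax 1.649
wrist_force: [0.2, 1.2, -0.2]
grip_width: 0.0447
grasp_force: 62.4
grasp now [417.7 301.5 107.6] a -0.33 tilt [-0.0046 -0.0036] TURN z -0.006 then SHIFT [-1.7 -0.5 70.6] F [ 0.2  1.2 -0.2] w 44.7 gf 62.4 t 69.3833
```

```bash
python3 -m inch '[[-1.5,0,25,0,0,0],[0,0,25,0,0,0],[0,0,14,0,0,0],[0,0,0,0,0,0],[0,0,0,0,0,0],[0,0,0,0,0,0]]' |grep -E "eef|wrist"; python3 -m inch '[[0,0,3,0,0,0],[0,0,0,0,0,0],[0,0,0,0,0,0]]' |grep -E "eef|wrist"
```

```text
eef_pos: [0.4172, 0.3022, 0.0997]
wrist_force: [-0.0, -0.5, -1.2]
eef_pos: [0.4167, 0.3018, 0.0958]
wrist_force: [0.1, 0.6, -0.6]
```

```bash
python3 -m inch '[[0,0,3,0,0,0],[0,0,0,0,0,0],[0,0,0,0,0,0]]' |grep -E "eef|wrist";  python3 -m inch '[[0,0,1,0,0,0],[0,0,0,0,0,0],[0,0,0,0,0,0]]' |grep -E "eef|wrist"
```

```text
eef_pos: [0.4164, 0.3017, 0.0921]
wrist_force: [-0.3, -1.1, -1.5]
eef_pos: [0.4165, 0.3017, 0.0918]
wrist_force: [-3.9, -4.2, 17.8]
```

```bash
python3 -m inch '[[0,0,0,0,0,0],[0,0,0,0,0,0],[0,0,0,0,0,0],[0,0,0,0,0,0],[0,0,0,0,0,0]]' 0.9 |grep -E "width"; python3 -m inch '[[0,0,-25,0,0,0],[0,0,-30,0,0,0],[0,0,-40,0,0,0],[0,0,-35,0,0,0],[12,36,0,0,0,0],[12,36,0,0,0,0],[12,36,0,0,0,0],[4,36,0,0,0,0],[0,36,0,0,0,0],[0,36,0,0,0,0],[0,36,0,0,0,0],[0,36,0,0,0,0]]' >/dev/null; python3 -m inch '[[0,36,0,0,0,0],[0,36,0,0,0,0],[0,0,0,0,0,0.12],[0,0,0,0,0,0.12],[0,0,0,0,0,0.12],[0,0,0,0,0,0.12],[0,0,0,0,0,0.12],[0,0,0,0,0,0.115],[0,0,0,0,0,0],[0,0,0,0,0,0]]' |grep eef; python3 m4.py; python3 locks.py; python3 d.py 538.3 -318.5 171 -41
```

```text
grip_width: 0.0767
eef_pos: [0.4556, -0.0579, 0.2218]
body pts 67
[(28, 4), (32, 6), (36, 7), (40, 16), (44, 10), (48, 18), (52, 6)]
40 67 q 44.1 p range -21.3 24.4 z 0.097
68 0 q nan p range   z nan
96 0 q nan p range   z nan
px [181. 209.] 81 mean [458.  303.9] rect [457.8 304.8] [46.1 23.1] own yaw 0.6 z95 [0.041 0.07 ]
px [182. 220.] 78 mean [417.6 300.4] rect [416.5 301.5] [22.3 43.6] own yaw 0.6 z95 [0.041 0.072]
tray px [188.1 215.8] A 207 mean [0.4329 0.2804] rect [416.4 305.2] [137.7 169.1] 1.2 majdir deg 50.9 zmed 0.017 zmax 1.649
grasp now [455.6 -58.1 167.8] a -41.04 tilt [-0.0028 -0.0022] TURN z -0.001 then SHIFT [233.2 142.3  -3.2] F [ 0.  -0.4  0.1] w 77.0 gf 0.0 t 73.1333m4.py:8: RuntimeWarning: Mean of empty slice.
  i=abs(q-c)<14; print(c,i.sum(),'q',q[i].mean().round(1),'p range',p[i].min().round(1) if i.any() else '',p[i].max().round(1) if i.any() else '','z',np.median(z[i]).round(3))
  ret = ret.dtype.type(ret / rcount)
  return _methods._mean(a, axis=axis, dtype=dtype,
```

```bash
python3 -m inch '[[29,18,0,0,0,0],[29,18,0,0,0,0],[29,18,0,0,0,0],[29,18,0,0,0,0],[29,18,0,0,0,0],[29,18,0,0,0,0],[29,18,-3,0,0,0],[30,16,0,0,0,0],[0,0,0,0,0,0],[0,0,0,0,0,0],[0,0,0,0,0,0]]'|grep -E "wrist"; python3 d.py 538.3 -318.5 94 -41; python3 -m inch '[[0,0,26,0,0,0],[0,0,26,0,0,0],[0,0,25,0,0,0],[0,0,0,0,0,0],[0,0,0,0,0,0],[0,0,0,0,0,0]]'|grep -E "wrist"; python3 d.py 538.3 -318.5 94 -41
```

```text
wrist_force: [0.4, 0.6, 0.6]
grasp now [ 537.5 -318.   170.7] a -41.11 tilt [-0.0035 -0.0014] TURN z -0.002 then SHIFT [ 1.  -0.2 76.7] F [0.4 0.6 0.6] w 76.8 gf 0.0 t 74.05
wrist_force: [-0.1, -0.4, -0.0]
grasp now [ 538.1 -318.2   95.6] a -41.09 tilt [-0.0016 -0.0025] TURN z -0.002 then SHIFT [0.4 0.1 1.6] F [-0.1 -0.4 -0. ] w 76.7 gf 0.0 t 74.55
```

```bash
python3 -m inch '[[0,0,1,0,0,0],[0,0,0,0,0,0],[0,0,0,0,0,0],[0,0,0,0,0,0],[0,0,0,0,0,0],[0,0,0,0,0,0]]' 0|grep -E "force|width"; python3 -m inch '[[0,0,-7,0,0,0],[0,0,-7,0,0,0],[0,0,0,0,0,0],[0,0,0,0,0,0]]'|grep -E "eef|force|width"; python3 -m inch '[[-8,0,0,0,0,0],[-12,0,0,0,0,0],[-14,0,0,0,0,0],[-14,0,0,0,0,0],[-14,0,0,0,0,0],[0,0,0,0,0,0]]'|grep -E "force"
```

```text
wrist_force: [-1.8, -2.8, 6.4]
grip_width: 0.0448
grasp_force: 60.7
eef_pos: [0.5378, -0.3185, 0.1619]
wrist_force: [-0.2, 0.5, -1.3]
grip_width: 0.0448
grasp_force: 61.5
wrist_force: [0.7, -0.1, -1.5]
grasp_force: 61.5
```

```bash
python3 -m inch '[[-14,0,0,0,0,0],[-14,0,0,0,0,0],[-14,0,0,0,0,0],[-8,0,0,0,0,0],[0,0,-20,0,0,0],[0,0,-20,0,0,0],[0,0,0,0,0,-0.12],[0,0,0,0,0,-0.12],[0,0,0,0,0,-0.12],[0,0,0,0,0,-0.12],[0,0,0,0,0,-0.12],[0,0,0,0,0,-0.115]]'|grep -E "eef|force|width"; python3 locks.py; python3 d.py 377 302 150 0
```

```text
eef_pos: [0.4533, -0.2447, 0.2012]
wrist_force: [-0.2, -0.2, -1.1]
grip_width: 0.0447
grasp_force: 61.9
px [181. 209.] 82 mean [458.1 303.6] rect [457.7 304.3] [22.7 47.4] own yaw 1.1 z95 [0.04  0.071]
px [182. 220.] 78 mean [417.5 300.6] rect [416.5 301.7] [22.5 43.8] own yaw 1.7 z95 [0.042 0.072]
tray px [188.6 215.5] A 202 mean [0.4338 0.2786] rect [415.8 305.8] [139.7 168. ] 2.4 majdir deg 51.4 zmed 0.017 zmax 0.034
grasp now [ 453.3 -244.7  147.2] a 0.68 tilt [-0.0028 -0.0022] TURN z 0.012 then SHIFT [ -76.3 -546.7   -2.8] F [ 0.4 -0.  -2. ] w 44.7 gf 61.8 t 76.9333
```

```bash
python3 -m inch '[[0,-36,0,0,0,0.01],[0,-36,0,0,0,0],[0,-36,0,0,0,0],[0,-36,0,0,0,0],[0,-36,0,0,0,0],[0,-36,0,0,0,0],[0,-36,0,0,0,0],[0,-36,0,0,0,0],[0,-36,0,0,0,0],[0,-36,0,0,0,0],[0,-36,0,0,0,0],[0,-36,0,0,0,0]]' >/dev/null; python3 -m inch '[[-15,-36,0,0,0,0],[-18,-36,0,0,0,0],[-18,-36,0,0,0,0],[-18,-7,0,0,0,0],[-7,0,20,0,0,0],[0,0,20,0,0,0],[0,0,0,0,0,0],[0,0,0,0,0,0],[0,0,0,0,0,0]]' |grep -E "force|width"; python3 d.py 377 302 36 0
```

```text
wrist_force: [-0.1, -0.5, -1.7]
grip_width: 0.045
grasp_force: 61.9
grasp now [384.5 303.3 107. ] a -0.85 tilt [-0.0024 -0.0018] TURN z -0.015 then SHIFT [-7.5  1.3 71. ] F [-0.1 -0.5 -1.7] w 45.0 gf 61.9 t 78.6833
```

```bash
python3 -m inch '[[-6,0,0,0,0,-0.012],[0,0,22,0,0,0],[0,0,22,0,0,0],[0,0,18,0,0,0],[0,0,0,0,0,0],[0,0,0,0,0,0],[0,0,0,0,0,0]]' |grep -E "eef|wrist"; python3 -m inch '[[0,0,4,0,0,0],[0,0,0,0,0,0],[0,0,0,0,0,0]]' |grep -E "eef|wrist"; python3 -m inch '[[0,0,2,0,0,0],[0,0,0,0,0,0],[0,0,0,0,0,0]]' |grep -E "eef|wrist"
```

```text
eef_pos: [0.3782, 0.3036, 0.0995]
wrist_force: [-0.4, 0.1, -1.0]
eef_pos: [0.3781, 0.3032, 0.0948]
wrist_force: [-1.5, 0.3, -2.4]
eef_pos: [0.3778, 0.3031, 0.0923]
wrist_force: [1.1, 0.0, -2.7]
```

```bash
python3 -m inch '[[0,0,2,0,0,0],[0,0,0,0,0,0],[0,0,0,0,0,0]]' |grep -E "eef|wrist"; python3 -m inch '[[0,0,1.2,0,0,0],[0,0,0,0,0,0],[0,0,0,0,0,0]]' |grep -E "eef|wrist"
```

```text
eef_pos: [0.378, 0.3032, 0.0904]
wrist_force: [0.4, -1.4, 3.3]
eef_pos: [0.3782, 0.3034, 0.0898]
wrist_force: [-2.7, -4.1, 20.2]
```

```bash
python3 -m inch '[[0,0,0,0,0,0],[0,0,0,0,0,0],[0,0,0,0,0,0],[0,0,0,0,0,0],[0,0,0,0,0,0]]' 0.9 |grep -E "width"; python3 -m inch '[[0,0,-25,0,0,0],[0,0,-30,0,0,0],[0,0,-40,0,0,0],[0,0,-35,0,0,0],[18,34,0,0,0,0],[18,34,0,0,0,0],[18,34,0,0,0,0],[18,34,0,0,0,-0.1],[0,0,0,0,0,-0.12],[0,0,0,0,0,-0.12],[0,0,0,0,0,-0.12],[0,0,0,0,0,-0.12]]' >/dev/null; python3 -m inch '[[0,0,0,0,0,-0.12],[0,0,0,0,0,-0.12],[0,0,0,0,0,-0.12],[0,0,0,0,0,-0.12],[0,0,0,0,0,-0.12],[0,0,0,0,0,-0.12],[0,0,0,0,0,-0.12],[0,0,0,0,0,-0.12],[0,0,0,0,0,-0.12],[0,0,0,0,0,-0.12],[0,0,0,0,0,-0.12],[0,0,0,0,0,-0.12]]' 0.6 |grep eef; python3 -m inch '[[0,0,0,0,0,-0.12],[0,0,0,0,0,-0.12],[0,0,0,0,0,-0.12],[0,0,0,0,0,-0.05],[0,0,0,0,0,0]]' >/dev/null; python3 locks.py; python3 m2.py; python3 d.py 477.2 -265.4 180 139
```

```text
grip_width: 0.0772
eef_pos: [0.4494, 0.1684, 0.2191]
px [177. 209.] 30 mean [456.1 317.9] rect [457.7 317.1] [22.1 22.3] own yaw -43.7 z95 [0.04  0.067]
px [181. 220.] 74 mean [417.2 301.8] rect [416.6 302.4] [42.5 22.3] own yaw -1.9 z95 [0.04  0.071]
px [181. 230.] 78 mean [381.  302.5] rect [381.1 303.9] [45.3 18.6] own yaw -0.3 z95 [0.042 0.068]
tray px [164.4 206.9] A 47 mean [0.4666 0.3703] rect [447.2 359. ] [64.3 68. ] 89.9 majdir deg 133.2 zmed 0.018 zmax 0.025
tray px [192.3 237.5] A 48 mean [0.3512 0.2634] rect [349.7 271.7] [ 10.8 105.3] 6.2 majdir deg 92.4 zmed 0.016 zmax 0.03
bar 68 q range [ 15.3  18.1 131.3 133.6] perp= [0.0409 0.4659] spread 2.13 angle 136.6590379966696
redpx 336 200 [ 484.2 -259.9] q 126.8 9.7
redpx 336 201 [ 480.6 -259.8] q 129.5 7.4
redpx 336 202 [ 477.  -259.8] q 132.3 5.1
redpx 337 200 [ 484.2 -263.5] q 124.4 7.0
redpx 337 201 [ 480.6 -263.4] q 127.2 4.7
redpx 337 202 [ 477.  -263.3] q 129.9 2.4
redpx 338 201 [ 480.6 -267. ] q 124.8 2.0
grasp now [449.5 168.2 165.1] a 138.84 tilt [-0.003  -0.0022] TURN z -0.003 then SHIFT [-305.4 -309.1  -14.9] F [-0.   0.3  1.2] w 51.5 gf 0.0 t 83.2
```

```bash
python3 -m inch '[[-25.5,-25.4,-1,0,0,0],[-25.5,-25.4,-1,0,0,0],[-25.5,-25.4,-1,0,0,0],[-25.5,-25.4,-1,0,0,0],[-25.5,-25.4,-1,0,0,0],[-25.5,-25.4,-1,0,0,0],[-25.5,-25.4,-1,0,0,0],[-25.5,-25.4,-1,0,0,0],[-25.5,-25.4,-1,0,0,0],[-25.5,-25.4,-1,0,0,0],[-25.5,-25.4,-1,0,0,0],[-25.5,-25.4,-1,0,0,0]]' 0.6 |grep wrist; python3 -m inch '[[0,0,0,0,0,0],[0,0,0,0,0,0]]'|grep wrist; python3 d.py 480.4 -262.5 130 137
```

```text
wrist_force: [0.7, 0.3, 0.5]
wrist_force: [0.1, 1.1, -0.3]
grasp now [ 480.  -264.3  177.7] a 138.67 tilt [-0.003 -0.002] TURN z 0.029 then SHIFT [ 1.   1.6 47.7] F [ 0.1  1.1 -0.3] w 51.2 gf 0.0 t 84.3667
```

```bash
python3 -m inch '[[1,1.6,16,0,0,0.029],[0,0,16,0,0,0],[0,0,15,0,0,0],[0,0,0,0,0,0],[0,0,0,0,0,0]]' |grep wrist; python3 -m inch '[[0,0,0,0,0,0],[0,0,0,0,0,0],[0,0,0,0,0,0],[0,0,0,0,0,0]]' 0.22|grep -E "width|force"; python3 -m inch '[[-0.2,7.3,0,0,0,0.06],[-0.2,7.3,0,0,0,0.06],[-0.2,7.3,0,0,0,0.06],[-0.2,7.3,0,0,0,0.06],[-0.2,7.3,0,0,0,0.06],[-0.2,7.3,0,0,0,0.06],[-0.2,7.3,0,0,0,0.06],[-0.2,7.3,0,0,0,0.06],[-0.2,7.3,0,0,0,0.06],[-0.2,7.3,0,0,0,0.06],[-0.2,7.3,0,0,0,0.06],[0,0,0,0,0,0]]'|grep -E "width|force"; python3 d.py 585 -224.4 130 97
```

```text
wrist_force: [0.7, -0.0, -0.1]
wrist_force: [-0.4, 0.1, 0.6]
grip_width: 0.0186
grasp_force: 0.0
wrist_force: [-0.2, 1.2, -0.8]
grip_width: 0.0188
grasp_force: 0.0
grasp now [ 551.  -222.5  131.1] a 99.37 tilt [-0.0018 -0.0021] TURN z 0.041 then SHIFT [-6.1 33.6  1.1] F [-0.2  1.2 -0.8] w 18.8 gf 0.0 t 86.1167
```

```bash
python3 -m inch '[[-1.5,7.3,0,0,0,0.06],[-0.2,7.3,0,0,0,0.06],[-0.2,7.3,0,0,0,0.06],[-0.2,7.3,0,0,0,0.06],[-0.2,7.3,0,0,0,0.06],[-0.2,7.3,0,0,0,0.06],[-0.2,7.3,0,0,0,0.06],[-0.2,7.3,0,0,0,0.06],[-0.2,7.3,0,0,0,0.06],[-0.2,7.3,0,0,0,0.06],[0,0,0,0,0,0],[0,0,0,0,0,0]]'|grep -E "width|force"; python3 -m inch '[[-0.2,7.3,0,0,0,0.06],[-0.2,7.3,0,0,0,0.06],[-0.2,7.3,0,0,0,0.06],[0,0,0,0,0,0]]' |grep -E "force";  python3 d.py 649.3 -253.3 130 49
```

```text
wrist_force: [-0.2, 0.2, 0.4]
grip_width: 0.0185
grasp_force: 0.0
wrist_force: [-0.5, 0.1, 0.9]
grasp_force: 0.0
grasp now [ 640.5 -244.9  130.5] a 54.79 tilt [-0.0026 -0.0022] TURN z 0.101 then SHIFT [-0.5 12.2  0.5] F [-0.5  0.1  0.9] w 18.8 gf 0.0 t 87.45
```

```bash
python3 -m inch '[[-0.5,6,0,0,0,0.05],[0,6,0,0,0,0.05],[0,0,0,0,0,0]]' |grep -E "wrist"; python3 -m inch '[[0,2,0,0,0,0],[0,0,0,0,0,0],[0,0,0,0,0,0]]' |grep -E "wrist"; python3 -m inch '[[0,1.5,0,0,0,0],[0,0,0,0,0,0],[0,0,0,0,0,0]]' |grep -E "wrist";   python3 d.py 649.3 -253.3 130 49
```

```text
wrist_force: [-0.6, -0.0, -0.1]
wrist_force: [-1.2, 0.2, -0.2]
wrist_force: [-0.7, 0.5, -0.7]
grasp now [ 652.3 -254.3  130.5] a 49.12 tilt [-0.0028 -0.0021] TURN z 0.002 then SHIFT [-1.2 -2.9  0.5] F [-0.7  0.5 -0.7] w 18.8 gf 0.4 t 88.2
```

```bash
python3 -m inch '[[0,1.5,0,0,0,0],[0,0,0,0,0,0],[0,0,0,0,0,0]]' |grep -E "wrist"; python3 -m inch '[[0,1.5,0,0,0,0],[0,0,0,0,0,0],[0,0,0,0,0,0]]' |grep -E "wrist"; python3 -m inch '[[0,1,0,0,0,0],[0,0,0,0,0,0],[0,0,0,0,0,0]]' |grep -E "wrist";   python3 d.py 649.3 -253.3 130 49
```

```text
wrist_force: [0.3, 0.7, -0.2]
wrist_force: [-3.9, 3.8, 2.0]
wrist_force: [-7.2, 5.9, 3.5]
grasp now [ 654.7 -256.2  130.2] a 49.12 tilt [-0.0048 -0.001 ] TURN z 0.002 then SHIFT [-1.4 -6.   0.2] F [-7.2  5.9  3.5] w 18.8 gf 4.7 t 88.95
```

```bash
python3 -m inch '[[0,1.2,0,0,0,0],[0,0,0,0,0,0],[0,-3,0,0,0,0],[0,-2,0,0,0,0],[0,0,0,0,0,0]]' |grep -E "wrist"; python3 -m inch '[[0,0,-30,0,0,0],[0,0,-30,0,0,0],[0,0,-30,0,0,0],[0,0,-30,0,0,0],[30,0,0,0,0,0],[40,0,0,0,0,0],[40,0,0,0,0,0],[40,0,0,0,0,0],[40,0,0,0,0,0],[40,0,0,0,0,0],[0,0,0,0,0,0],[0,0,0,0,0,0]]' 0.5|grep eef; python3 - <<'E'
from h import *
s=snap('top'); a=cv2.resize(s['img'][140:250,140:400],(780,330),interpolation=2)
t=snap('scene'); b=cv2.resize(t['img'][140:240,170:430],(780,270)[:2],interpolation=2)
cv2.imwrite('pics/fin.png',np.vstack([a,b]))
E
```

```text
wrist_force: [-0.2, 0.8, 0.2]
eef_pos: [0.8046, -0.0772, 0.3026]
```

View pics/fin.png

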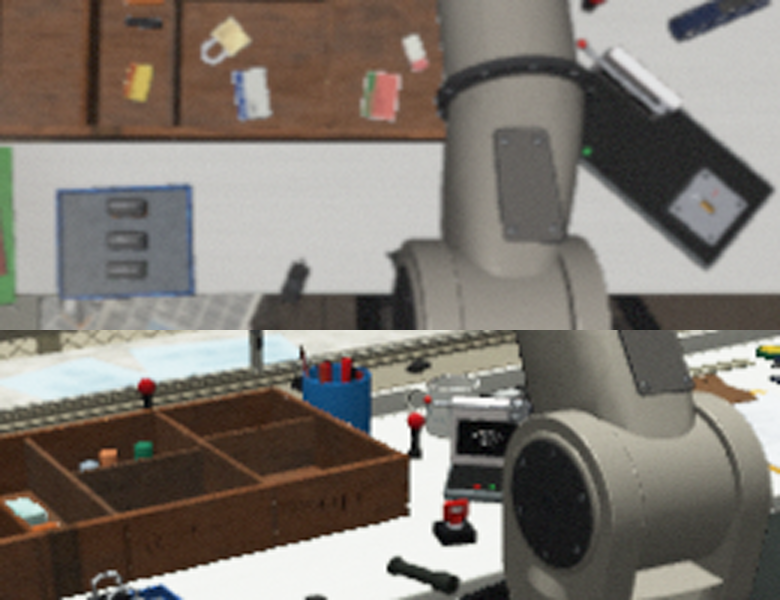

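The final view shows all three padlocks standing in the tray (127,208/240/269), the hook flat along the panel (585,45)-(665,105), and the key in its stand (455,520). The gripper is clear, so I hand in.

```bash
python3 -c "
from cell import arm;print(arm.sign_off())"
```

```text
the job is handed in; nothing more can be done
None
```

I handed the job in at about 91 s of the 210 s: all three padlocks were hung, armed with the key and put in the blue tray, the key is back in its stand, and the hook is folded flat; sign-off returned no verdict, and the wrist read about 70 N (limit 120 N) when the fingers pushed the hook against its open stop.

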